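# Weigh a control module on a bench beam scale

## Robot

A 6-joint arm with a two-finger parallel gripper is mounted at the origin on the work surface. World frame = base frame: x ahead of the robot, y to its left, z up, the work surface at z = 0. Lengths are in m, angles in rad, forces in N, time in s.
With the tool pointing down it reaches from about 0.3 to 0.775 m from the base axis. Payload 14.6 kg.
Tool frame: the origin (TCP) lies between the finger pads; the fingertips stand 8 mm ahead of it and the grasp point (between the pads) lies 11 mm behind it; z points along the fingers, y is the direction in which the jaws open and shut (so a half turn about z gives the same grasp; the last joint's range is limited). The gripper opens to 94 mm and grips with 3 to 60 N. Pads are 16 mm wide; open, the fingers measure 119 mm over their backs; the gripper's body (75 mm by 177 mm) begins 78 mm behind the grasp point.
Start: joints at [1.145, 0.3, 1.521, -0, 1.321, -0.067], TCP at [0.193, 0.515, 0.189] pointing down, gripper open.
Joint ranges: [-3.03, 3.03], [-0.79, 2.21], [0.23, 2.52], [-1.04, 4.18], [0, 3.07], [-2.55, 2.55]. Speed limits (rad/s): [2.22, 2.22, 2.57, 3.14, 3.14, 3.14].

## Interface

Orientations are given as [roll, pitch, yaw] about the fixed x, y, z axes, in that order (R = Rz(yaw) Ry(pitch) Rx(roll)).
In Python, from station import ctrl, viewer, workorder gives the robot as it stands.
- The arm moves only by the tool play_rows, never from a script. Its argument "commands" is a list of rows, each an object of numbers: "dx", "dy", "dz": the shift along the tool's x, y, z in m; "ax", "ay", "az": the turn, a rotation vector about the tool's x, y, z in degrees. In form: [{"dx": .., "dy": .., "dz": .., "ax": .., "ay": .., "az": ..}, ...]. A call has exactly 5 rows; each row shifts and turns the pose as measured when the row begins, along the tool's axes as they then stand; what a row does not reach is not made up. A row lasts 1/12 s, in which the tool goes at most 41.7 mm and 7.16 degrees, less where a joint would pass 70% of its speed; a pose out of reach is approached as far as the arm can. A call with a gripper value outside its range is refused whole. "claw" is the opening, from 0 (shut) to 1 (fully open), set as the call begins (left out, the last holds). The fingers move at their own pace and stop on an object; "squeeze" is the grip in N (left out, the last holds). Time passes only in rows, so rows that do not move let the fingers close, or fill a call up. It gives the time, the measured TCP pose, the force and the opening at its end, in the units of the state.
- ctrl.get_obs(): the state, without advancing time (a new reading comes with each control period).
- viewer.camera(name): name is "side" or "top" or "wrist"; returns the picture (384x512x3 uint8, red, green, blue); there is no depth.
- viewer.camera_model(name): a dict with "K" (3x3 intrinsics, pixels), "dist_coeffs" ([k1, k2, p1, p2, k3] as OpenCV has them; the pictures are not rectified), "pose" (4x4, takes a point from camera to world coordinates); the wrist camera has in their place "T_tool_cam" (4x4, takes a point from camera to tool coordinates, whose origin is the TCP and whose axes are the flange's). Camera axes: x right, y down, z forward; pixel columns grow to the right and rows downward; lengths in m; the calibration is good to about 2 mm. A picture is of the moment at which its call begins: read the wrist's pose just before it. camera_model takes no time and is no camera call.
- workorder.hand_in(): hands the job in, once; it reports no verdict.
The state is a dict: "time_s": time; "qpos": joint angles; "joint_vel": joint speeds; "tau": joint torques, N m; "ee_pos": TCP position; "eef_rot": TCP orientation; "force": force on the tool from outside, world axes, zero at the start; "moment": the same for the moment, N m; "grip_width": finger opening in m.
Only numpy, scipy, OpenCV 4.12 (cv2) and the standard library are available. Lean on these libraries where they do the work, as an engineer would, in place of code of your own. Each camera call takes 0.05 s, during which the arm holds its last target. There are 200 camera calls.

## Task

Weigh the finned control module: set it gently in the middle of the beam scale's round pan, and slide the poise along its toothed beam, never forcing it or leaning on the scale, until the pointer comes to rest at the centre mark with your hand off everything. Leave the other things on the bench where they are.

Things in the scene. Friction and masses are not known exactly. Their poses are not given: they have to be found in the camera images.
- scale: the whole bench beam scale, fixed to the table: grey base 120 x 300 mm, 30 mm high, a column with the beam's pivot 130 mm above the table, a dial plate (60 mm wide, to 310 mm high) above the pivot. Origin: on the table directly under the pivot. Its y axis runs along the beam towards the pan, so the poise side is its -y; z is up
- beam (a joint): tilt of the beam about its pivot in rad, limited by stops at -0.07 and +0.07; 0 = pointer centred, beam level; positive = poise end down, pan up. It swings freely and rests within about 1 s of being let go. With the module on the pan, moving the poise one notch away from the pivot changes it by about +0.027 (unless against a stop)
- pan_top (a point): centre of the upper face of the flat round steel pan (130 mm across), 120 mm from the pivot on the +y side, about 175 mm above the table. The pan stays level and moves up and down with the beam (about 8 mm either way); empty, it stands at its top and yields downward under about 1 to 2 N. Where the module stands on it does not change the weighing
- pointer_tip (a point): tip of the upright dark steel pointer fixed to the beam, 178 mm above the pivot; it leans to -y (the poise side) when the joint is positive
- index (a point): the centre mark of the white dial plate, just behind the pointer on the robot's side (the longest, thickest black tick); the pointer tip is at the same y of the scale when centred
- poise: dark steel poise, 0.25 kg, a block captive on the beam (1.5 mm play sideways, lifts 3 mm at most): 44 mm long along the beam, 31 mm wide. Origin: mid-length, level with its two pins; the block reaches 19 mm above the origin (a 30 mm long cap on it 31 mm), its keeper 37 mm below. It starts in the notch 120 mm from the pivot. A sideways push of 2 to 4 N on its flat end face carries it over a crest
- beam_end (a point): top of the end plate at the free (-y) end of the aluminium beam, 290 mm from the pivot. The beam is 16 mm wide, 20 mm high, with rounded teeth 10 mm apart: the poise drops into a notch at each whole 10 mm of its origin from the pivot (100 to 260 mm), crests midway, 1.2 mm higher; tooth tops lie 4 mm below the seated poise's origin. The balancing notch is at 140 to 240 mm
- module: the thing to weigh: black plastic control module 52 mm (x) by 80 mm (y), 40 mm high over seven aluminium cooling fins on top (smooth sides up to 30 mm), with a grey connector stub on its +y end, reaching 51 mm from the origin; 0.2 to 0.4 kg. Origin: centre of its underside
- adapter: smooth black power brick 50 x 95 x 30 mm without fins; a bystander (origin: centre of its underside)
- spool: grey plastic ring-shaped spool, 72 mm across, 34 mm high; a bystander (origin: centre of its underside)
- driver: screwdriver, 190 mm long, lying to the right of the scale; a bystander
- jar: glass screw jar with steel lid, 56 mm across, 70 mm high, left of the scale; a bystander (origin: centre of its underside)
- meter: grey handheld multimeter 85 x 170 x 35 mm lying to the right, partly under the beam's free end; a bystander (origin: centre of its underside)
- plug: black cable plug body 34 x 55 x 34 mm with a steel nose; a bystander (origin: centre of its underside)
Mind the look-alikes: they are no part of the job. What is shaped like the module but orange or red is not meant.

How it is judged:
By the outcome, as a careful person would: the job done as asked, in the order asked, and still so for the second after the job is handed in, with the robot touching nothing.
It also fails if it takes over 67 s, if anything falls off the work surface, if the arm or the gripper's body presses on something with over 40 N, if the wrist force passes 120 N, or if a joint passes its speed limit or range.

## Working session

There is one attempt and no reset: what is moved stays moved. The work goes in short steps, Python scripts to look and compute and a tool call to move; the robot and the scene stay as the last step left them, time stands still between calls to the robot, and variables do not carry over. Pictures are saved under pics/ and viewed, about 8 in all and at most 12, crops included, and the job is handed in when it is done.

Besides the shell and the picture viewer there is one more tool, called as name(argument=value, ...), one argument or row to a line, values as JSON. play_rows: Moves the arm, as the interface text tells. Its arguments: {"type":"object","properties":{"commands":{"type":"array","items":{"type":"object","properties":{"dx":{"type":"number"},"dy":{"type":"number"},"dz":{"type":"number"},"ax":{"type":"number"},"ay":{"type":"number"},"az":{"type":"number"}}}},"claw":{"type":"number"},"squeeze":{"type":"number"}},"required":["commands"]}

```bash
ls; mkdir -p pics; cat > h.py <<'E'
import numpy as np, cv2
from station import ctrl, viewer, workorder
from scipy.spatial.transform import Rotation as R
def T_tool():
    o=ctrl.get_obs(); T=np.eye(4); T[:3,:3]=R.from_euler('xyz',o['eef_rot']).as_matrix(); T[:3,3]=o['ee_pos']; return T
def snap(name,fn):
    T=T_tool(); im=viewer.camera(name); m=viewer.camera_model(name)
    P=T@np.array(m['T_tool_cam']) if 'T_tool_cam' in m else np.array(m['pose'])
    cv2.imwrite(f'pics/{fn}.png',im[:,:,::-1]); np.savez(f'pics/{fn}.npz',K=m['K'],d=m['dist_coeffs'],P=P); return im
def ray(fn,u,v):
    z=np.load(f'pics/{fn}.npz'); p=cv2.undistortPoints(np.array([[[u,v]]],float),z['K'],z['d'])[0,0]
    P=z['P']; return P[:3,3],P[:3,:3]@np.array([p[0],p[1],1])
def onz(fn,u,v,h):
    o,d=ray(fn,u,v); return o+d*(h-o[2])/d[2]
def proj(fn,X):
    z=np.load(f'pics/{fn}.npz'); Pi=np.linalg.inv(z['P']); 
    return cv2.projectPoints(np.atleast_2d(np.array(X,float)),cv2.Rodrigues(Pi[:3,:3])[0],Pi[:3,3],np.array(z['K']),np.array(z['d']))[0][:,0]
def tri(f1,a,f2,b):
    o1,d1=ray(f1,*a);o2,d2=ray(f2,*b)
    s=np.linalg.lstsq(np.c_[d1,-d2],o2-o1,rcond=None)[0]; p,q=o1+d1*s[0],o2+d2*s[1]
    return (p+q)/2,np.linalg.norm(p-q)
E
python3 - <<'E'
from h import *
print(ctrl.get_obs())
a=snap('top','t0');b=snap('side','s0');snap('wrist','w0')
for n in ('t0','s0','w0'): print(n,np.load(f'pics/{n}.npz')['P'].round(3).tolist(),np.load(f'pics/{n}.npz')['K'].tolist())
big=lambda i:cv2.resize(i[:,:,::-1],(768,576),interpolation=cv2.INTER_CUBIC)
cv2.imwrite('pics/t0b.png',big(a));cv2.imwrite('pics/s0b.png',big(b))
print(viewer.camera_model('wrist')['T_tool_cam'])
E
```

```text
pics
{'time_s': 0.0, 'qpos': array([ 1.14540004e+00,  3.00465484e-01,  1.52159987e+00, -1.44589679e-05,
        1.32068371e+00, -6.66115075e-02]), 'joint_vel': array([-2.11037937e-03,  1.28143288e-04, -1.59531592e-04,  7.36996719e-05,
       -5.47945703e-04, -1.23557181e-03]), 'tau': array([-1.62751392e-03, -5.31807268e+01, -3.52738488e+01,  7.07937218e-02,
        2.43371405e-02, -1.50975757e-04]), 'ee_pos': array([0.19301941, 0.51471277, 0.18848147]), 'eef_rot': array([-3.14043788e+00, -6.29990992e-05,  2.78281143e+00]), 'force': array([-0.54959589,  0.08805438, -0.00183313]), 'moment': array([-0.01647256,  0.01802465,  0.03193275]), 'grip_width': 0.09398520645230067}
t0 [[0.016, -0.996, 0.091, 0.382], [-1.0, -0.016, 0.005, 0.012], [-0.003, -0.091, -0.996, 1.134], [0.0, 0.0, 0.0, 1.0]] [[352.5702042372328, 0.0, 257.2665992812758], [0.0, 352.5702042372328, 194.25890125503798], [0.0, 0.0, 1.0]]
s0 [[0.891, -0.348, 0.292, 0.176], [-0.454, -0.678, 0.579, -0.635], [-0.003, -0.648, -0.762, 1.06], [0.0, 0.0, 0.0, 1.0]] [[440.4983539650402, 0.0, 256.9727142940016], [0.0, 440.4983539650402, 190.00544350295746], [0.0, 0.0, 1.0]]
w0 [[0.351, 0.902, 0.252, 0.12], [0.936, -0.338, -0.097, 0.542], [-0.002, 0.27, -0.963, 0.384], [0.0, 0.0, 0.0, 1.0]] [[284.6305875515817, 0.0, 259.1537256761979], [0.0, 284.6305875515817, 193.10396749971738], [0.0, 0.0, 1.0]]
[[-9.73436663e-05 -9.62844049e-01 -2.70058007e-01  7.81432594e-02]
 [ 9.99999502e-01  1.74372178e-04 -9.82147629e-04 -5.84946712e-04]
 [ 9.92745603e-04 -2.70057968e-01  9.62843553e-01 -1.95198725e-01]
 [ 0.00000000e+00  0.00000000e+00  0.00000000e+00  1.00000000e+00]]
```

View pics/t0b.png

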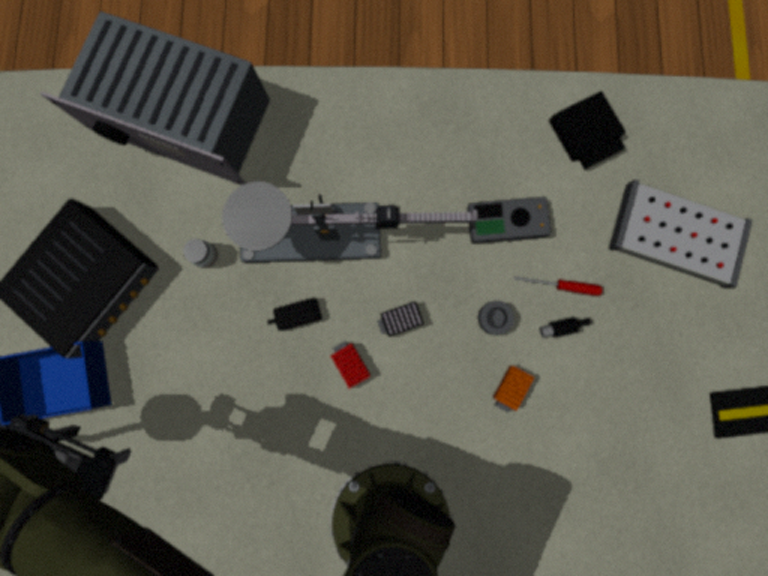

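View pics/s0b.png

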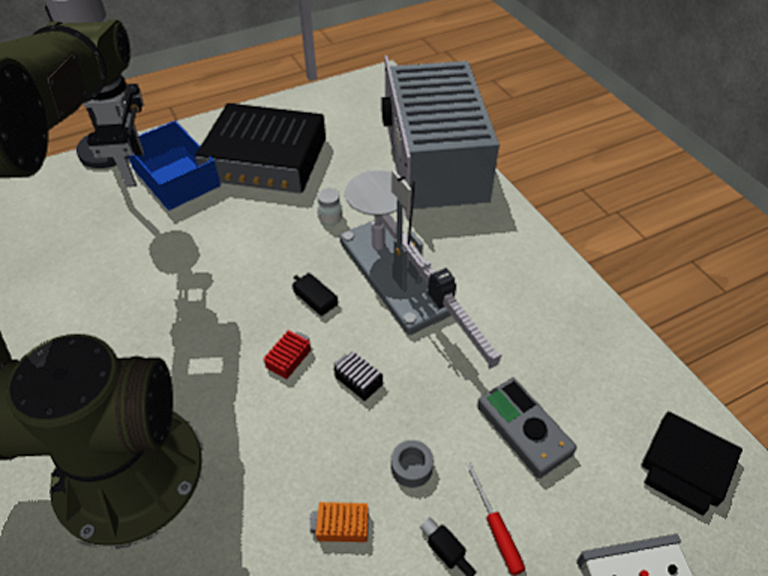

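```bash
python3 - <<'E'
from h import *
for n,u,v,h in [('module',402/1.5,319/1.5,.035),('pan',257/1.5,216/1.5,.183),('poise',387/1.5,215/1.5,.15),('beamend',477/1.5,216/1.5,.12),('jar',200/1.5,252/1.5,.07),('dialtop',322/1.5,200/1.5,.31),('spool',498/1.5,318/1.5,.03),('adapter',298/1.5,314/1.5,.03),('pointer?',310/1.5,232/1.5,.31),]:
    print(n,onz('t0',u,v,h).round(4))
im=cv2.imread('pics/t0.png')
c=im[120:190,130:340]; cv2.imwrite('pics/tc.png',np.vstack([cv2.resize(c,None,fx=3.8,fy=3.8,interpolation=cv2.INTER_CUBIC),cv2.resize(cv2.imread('pics/s0.png')[105:250,220:340],(798,330)) if 0 else np.zeros((2,798,3),np.uint8)]))
s=cv2.imread('pics/s0.png')
cv2.imwrite('pics/sc.png',cv2.resize(s[105:285,200:345],None,fx=3.3,fy=3.3,interpolation=cv2.INTER_CUBIC))
E
```

```text
module [ 0.4249 -0.0174  0.035 ]
pan [0.604  0.2557 0.183 ]
poise [0.6169 0.0166 0.15  ]
beamend [ 0.6251 -0.1592  0.12  ]
jar [0.554 0.4   0.07 ]
dialtop [0.6016 0.1198 0.31  ]
spool [ 0.4303 -0.2183  0.03  ]
adapter [0.432  0.2001 0.03  ]
pointer? [0.5495 0.1374 0.31  ]
```

View pics/sc.png

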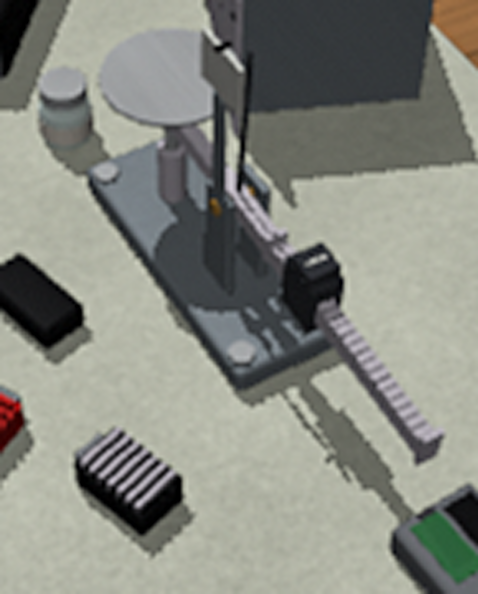

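```bash
cat >> h.py <<'E'
def plan(xyz,yaw,n=None):
    o=ctrl.get_obs(); p=np.array(o['ee_pos']); y=o['eef_rot'][2]; d=np.array(xyz)-p
    Rg=R.from_euler('xyz',[np.pi,0,yaw]); Rc=R.from_euler('xyz',o['eef_rot'])
    rv=(Rc.inv()*Rg).as_rotvec(degrees=True)
    n=n or int(np.ceil(max(np.linalg.norm(d)/.040,np.linalg.norm(rv)/7,1)/5)*5)
    for i in range(n):
        Ri=Rc*R.from_rotvec(rv*i/n,degrees=True)
        s=Ri.inv().apply(d/n)
        print(i,'d',s.round(4).tolist(),'a',(rv/n).round(2).tolist())
def st():
    o=ctrl.get_obs(); print('t',round(o['time_s'],2),o['ee_pos'].round(4),np.degrees(o['eef_rot']).round(2),'F',o['force'].round(2),'g',round(o['grip_width'],4))
E
python3 -c "
from h import *
plan([.425,-.017,.20],np.radians(107),15)"
```

```text
0 d [-0.0269, -0.0278, -0.0007] a [-0.0, 0.0, 3.5]
1 d [-0.0286, -0.0261, -0.0007] a [-0.0, 0.0, 3.5]
2 d [-0.0301, -0.0243, -0.0007] a [-0.0, 0.0, 3.5]
3 d [-0.0315, -0.0224, -0.0007] a [-0.0, 0.0, 3.5]
4 d [-0.0328, -0.0204, -0.0007] a [-0.0, 0.0, 3.5]
5 d [-0.034, -0.0184, -0.0007] a [-0.0, 0.0, 3.5]
6 d [-0.0351, -0.0163, -0.0007] a [-0.0, 0.0, 3.5]
7 d [-0.036, -0.0141, -0.0007] a [-0.0, 0.0, 3.5]
8 d [-0.0368, -0.0119, -0.0008] a [-0.0, 0.0, 3.5]
9 d [-0.0375, -0.0096, -0.0008] a [-0.0, 0.0, 3.5]
10 d [-0.038, -0.0073, -0.0008] a [-0.0, 0.0, 3.5]
11 d [-0.0384, -0.005, -0.0008] a [-0.0, 0.0, 3.5]
12 d [-0.0386, -0.0026, -0.0008] a [-0.0, 0.0, 3.5]
13 d [-0.0387, -0.0003, -0.0008] a [-0.0, 0.0, 3.5]
14 d [-0.0386, 0.0021, -0.0008] a [-0.0, 0.0, 3.5]
```

play_rows(
  commands=[
    {"dx": -0.027, "dy": -0.028, "dz": -0.001, "az": 3.5},
    {"dx": -0.029, "dy": -0.026, "dz": -0.001, "az": 3.5},
    {"dx": -0.03, "dy": -0.024, "dz": -0.001, "az": 3.5},
    {"dx": -0.0315, "dy": -0.022, "dz": -0.001, "az": 3.5},
    {"dx": -0.033, "dy": -0.02, "dz": -0.001, "az": 3.5},
  ],
  claw=1,
)

```text
validation failed for argument at $.co...
```

play_rows(
  commands=[
    {"dx": -0.034, "dy": -0.018, "dz": -0.001, "az": 3.5},
    {"dx": -0.035, "dy": -0.016, "dz": -0.001, "az": 3.5},
    {"dx": -0.036, "dy": -0.014, "dz": -0.001, "az": 3.5},
    {"dx": -0.037, "dy": -0.012, "dz": -0.001, "az": 3.5},
    {"dx": -0.0375, "dy": -0.01, "dz": -0.001, "az": 3.5},
  ],
)

```text
validation failed for argument at $.co...
```

play_rows(
  commands=[
    {"dx": -0.038, "dy": -0.007, "dz": -0.001, "az": 3.5},
    {"dx": -0.038, "dy": -0.005, "dz": -0.001, "az": 3.5},
    {"dx": -0.0385, "dy": -0.003, "dz": -0.001, "az": 3.5},
    {"dx": -0.0385, "dy": 0, "dz": -0.001, "az": 3.5},
    {"dx": -0.0385, "dy": 0.002, "dz": -0.001, "az": 3.5},
  ],
)

```text
validation failed for argument at $.co...
```

```bash
python3 - <<'E'
from h import *
st(); a=snap('wrist','w1'); st()
cv2.imwrite('pics/w1b.png',cv2.resize(a[:,:,::-1],(768,576),interpolation=cv2.INTER_CUBIC))
E
```

```text
t 0.15 [0.193  0.5148 0.1886] [-179.95   -0.    159.44] F [-0.21  0.3  -0.17] g 0.0943
t 0.2 [0.1931 0.5148 0.1887] [-179.96   -0.    159.44] F [0.67 0.43 0.7 ] g 0.0944
```

View pics/w1b.png

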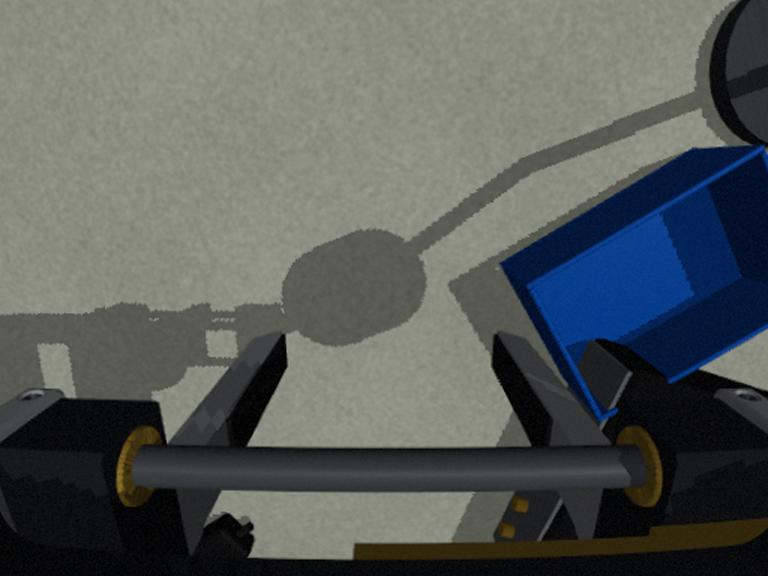

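The picture is from the start pose: the move calls were refused, probably because every row needs all six keys.

play_rows(
  commands=[
    {"dx": -0.027, "dy": -0.028, "dz": -0.001, "ax": 0, "ay": 0, "az": 3.5},
    {"dx": -0.029, "dy": -0.026, "dz": -0.001, "ax": 0, "ay": 0, "az": 3.5},
    {"dx": -0.03, "dy": -0.024, "dz": -0.001, "ax": 0, "ay": 0, "az": 3.5},
    {"dx": -0.0315, "dy": -0.022, "dz": -0.001, "ax": 0, "ay": 0, "az": 3.5},
    {"dx": -0.033, "dy": -0.02, "dz": -0.001, "ax": 0, "ay": 0, "az": 3.5},
  ],
  claw=1,
)

```text
time_s: 0.62
ee_pos: [0.27, 0.3352, 0.1911]
eef_rot: [-3.137, -0.0, 2.475]
force: [0.3, -0.4, -0.0]
grip_width: 0.0938
```

play_rows(
  commands=[
    {"dx": -0.034, "dy": -0.018, "dz": -0.001, "ax": 0, "ay": 0, "az": 3.5},
    {"dx": -0.035, "dy": -0.016, "dz": -0.001, "ax": 0, "ay": 0, "az": 3.5},
    {"dx": -0.036, "dy": -0.014, "dz": -0.001, "ax": 0, "ay": 0, "az": 3.5},
    {"dx": -0.037, "dy": -0.012, "dz": -0.001, "ax": 0, "ay": 0, "az": 3.5},
    {"dx": -0.0375, "dy": -0.01, "dz": -0.001, "ax": 0, "ay": 0, "az": 3.5},
  ],
)

```text
time_s: 1.03
ee_pos: [0.3467, 0.1486, 0.1969]
eef_rot: [-3.139, 0.002, 2.156]
force: [0.7, 0.5, -0.2]
grip_width: 0.094
```

play_rows(
  commands=[
    {"dx": -0.038, "dy": -0.007, "dz": -0.001, "ax": 0, "ay": 0, "az": 3.5},
    {"dx": -0.038, "dy": -0.005, "dz": -0.001, "ax": 0, "ay": 0, "az": 3.5},
    {"dx": -0.0385, "dy": -0.003, "dz": -0.001, "ax": 0, "ay": 0, "az": 3.5},
    {"dx": -0.0385, "dy": 0, "dz": -0.001, "ax": 0, "ay": 0, "az": 3.5},
    {"dx": -0.0385, "dy": 0.002, "dz": -0.001, "ax": 0, "ay": 0, "az": 3.5},
  ],
)

```text
time_s: 1.45
ee_pos: [0.4207, -0.0399, 0.2036]
eef_rot: [3.141, 0.003, 1.834]
force: [1.2, 1.2, -0.2]
grip_width: 0.094
```

```bash
python3 - <<'E'
from h import *
st(); a=snap('wrist','w1'); st()
cv2.imwrite('pics/w1b.png',cv2.resize(a[:,:,::-1],(768,576),interpolation=cv2.INTER_CUBIC))
plan([.425,-.017,.20],np.radians(107),5)
E
```

```text
t 1.45 [ 0.4207 -0.0399  0.2036] [1.7994e+02 1.7000e-01 1.0509e+02] F [ 1.19  1.25 -0.18] g 0.094
t 1.5 [ 0.4224 -0.0448  0.2036] [179.94   0.26 104.63] F [-0.27 -0.08 -1.3 ] g 0.0939
0 d [0.0053, 0.0019, 0.0007] a [0.01, 0.05, -0.47]
1 d [0.0052, 0.0019, 0.0007] a [0.01, 0.05, -0.47]
2 d [0.0052, 0.002, 0.0007] a [0.01, 0.05, -0.47]
3 d [0.0052, 0.002, 0.0007] a [0.01, 0.05, -0.47]
4 d [0.0052, 0.0021, 0.0007] a [0.01, 0.05, -0.47]
```

View pics/w1b.png

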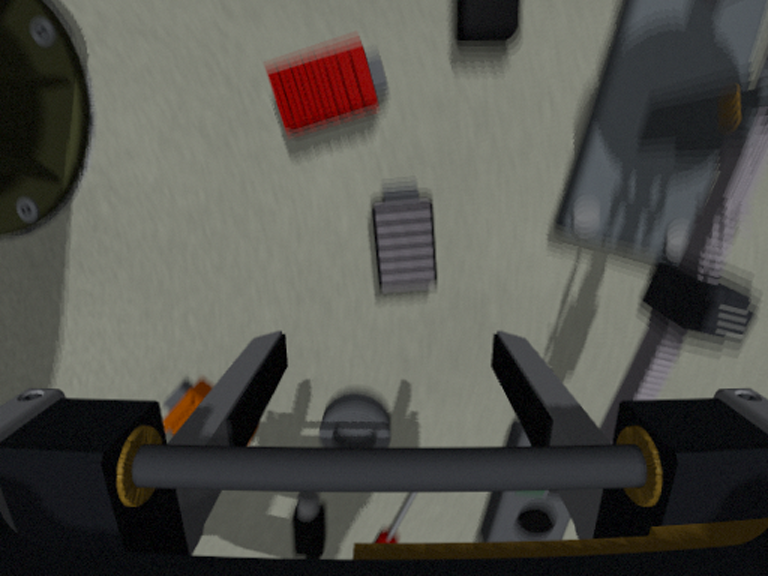

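```bash
python3 - <<'E'
from h import *
st(); a=snap('wrist','w2'); st()
g=a[115:205,235:305]
hsv=cv2.cvtColor(g,cv2.COLOR_RGB2HSV); 
cv2.imwrite('pics/w2c.png',cv2.resize(g[:,:,::-1],(560,720)[:2],interpolation=cv2.INTER_NEAREST)[:600])
E
```

```text
t 1.5 [ 0.4224 -0.0448  0.2036] [179.94   0.26 104.63] F [-0.27 -0.08 -1.3 ] g 0.0939
t 1.55 [ 0.4214 -0.0419  0.2033] [179.99   0.19 104.84] F [ 0.27 -0.25 -0.07] g 0.094
```

View pics/w2c.png

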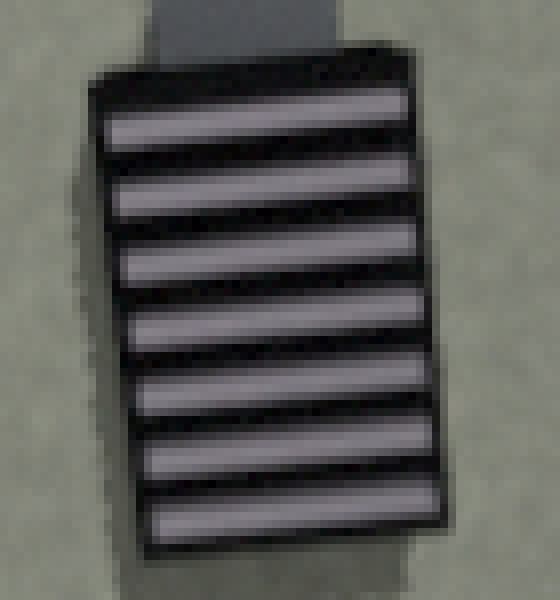

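```bash
python3 - <<'E'
from h import *
f=lambda u,v:onz('w2',235+u/8-.5,115+v/8-.5,.040)
a,b,c=f(277,319),f(256,119),f(295,513); l,r=f(127,332),f(427,305)
print(a,np.linalg.norm(b-c),np.linalg.norm(l-r))
d=b-c; e=r-l
print('long axis yaw',np.degrees(np.arctan2(d[1],d[0])),'short',np.degrees(np.arctan2(e[1],e[0])))
m=(b+c)/2; print(m)
yaw=np.arctan2(d[1],d[0])
plan([*((a+m)/2)[:2],.12],yaw,5)
E
```

```text
[ 0.42782186 -0.01552936  0.04      ] 0.06278183438152786 0.04751967393154164
long axis yaw 110.76231717228399 short 19.82499113688007
[ 0.42771731 -0.01576127  0.04      ]
0 d [0.0048, 0.0026, 0.0166] a [0.0, 0.04, -1.18]
1 d [0.0047, 0.0027, 0.0166] a [0.0, 0.04, -1.18]
2 d [0.0047, 0.0028, 0.0166] a [0.0, 0.04, -1.18]
3 d [0.0046, 0.0029, 0.0166] a [0.0, 0.04, -1.18]
4 d [0.0045, 0.003, 0.0166] a [0.0, 0.04, -1.18]
```

play_rows(
  commands=[
    {"dx": 0.0047, "dy": 0.0028, "dz": 0.0166, "ax": 0, "ay": 0, "az": -1.1},
    {"dx": 0.0047, "dy": 0.0028, "dz": 0.0166, "ax": 0, "ay": 0, "az": -1.1},
    {"dx": 0.0047, "dy": 0.0028, "dz": 0.0166, "ax": 0, "ay": 0, "az": -1.1},
    {"dx": 0.0047, "dy": 0.0028, "dz": 0.0166, "ax": 0, "ay": 0, "az": -1.1},
    {"dx": 0.0047, "dy": 0.0028, "dz": 0.0166, "ax": 0, "ay": 0, "az": -1.1},
  ],
)

```text
time_s: 1.97
ee_pos: [0.4294, -0.0161, 0.1197]
eef_rot: [3.137, 0.006, 1.925]
force: [-0.3, 0.5, -0.1]
grip_width: 0.0942
```

```bash
python3 - <<'E'
from h import *
st(); plan([.4278,-.0157,.013],np.radians(110.3),10)
E
```

```text
t 1.97 [ 0.4294 -0.0161  0.1197] [179.73   0.33 110.3 ] F [-0.3   0.55 -0.07] g 0.0942
0 d [0.0002, -0.0002, 0.0107] a [0.03, 0.03, 0.0]
1 d [0.0001, -0.0002, 0.0107] a [0.03, 0.03, 0.0]
2 d [0.0001, -0.0002, 0.0107] a [0.03, 0.03, 0.0]
3 d [0.0001, -0.0002, 0.0107] a [0.03, 0.03, 0.0]
4 d [0.0001, -0.0002, 0.0107] a [0.03, 0.03, 0.0]
5 d [0.0001, -0.0002, 0.0107] a [0.03, 0.03, 0.0]
6 d [0.0001, -0.0002, 0.0107] a [0.03, 0.03, 0.0]
7 d [0.0001, -0.0001, 0.0107] a [0.03, 0.03, 0.0]
8 d [0.0001, -0.0001, 0.0107] a [0.03, 0.03, 0.0]
9 d [0.0001, -0.0001, 0.0107] a [0.03, 0.03, 0.0]
```

play_rows(
  commands=[
    {"dx": 0.0001, "dy": -0.0003, "dz": 0.016, "ax": 0.05, "ay": 0.05, "az": 0},
    {"dx": 0.0001, "dy": -0.0003, "dz": 0.016, "ax": 0.05, "ay": 0.05, "az": 0},
    {"dx": 0.0001, "dy": -0.0003, "dz": 0.016, "ax": 0.05, "ay": 0.05, "az": 0},
    {"dx": 0.0001, "dy": -0.0003, "dz": 0.016, "ax": 0.05, "ay": 0.05, "az": 0},
    {"dx": 0.0001, "dy": -0.0003, "dz": 0.012, "ax": 0.05, "ay": 0.05, "az": 0},
  ],
)

```text
time_s: 2.38
ee_pos: [0.4264, -0.0123, 0.0393]
eef_rot: [-3.141, 0.0, 1.933]
force: [0.3, -0.2, 0.0]
grip_width: 0.0939
```

play_rows(
  commands=[
    {"dx": 0, "dy": 0, "dz": 0.01, "ax": 0, "ay": 0, "az": 0},
    {"dx": 0, "dy": 0, "dz": 0.008, "ax": 0, "ay": 0, "az": 0},
    {"dx": 0, "dy": 0, "dz": 0.006, "ax": 0, "ay": 0, "az": 0},
    {"dx": 0, "dy": 0, "dz": 0.004, "ax": 0, "ay": 0, "az": 0},
    {"dx": 0, "dy": 0, "dz": 0.001, "ax": 0, "ay": 0, "az": 0},
  ],
)

```text
time_s: 2.8
ee_pos: [0.4245, -0.01, 0.0067]
eef_rot: [-3.138, -0.002, 1.937]
force: [0.3, 0.5, -0.3]
grip_width: 0.094
```

```bash
python3 - <<'E'
from h import *
plan([.4278,-.0157,.013],np.radians(110.3),1);st()
E
```

```text
0 d [-0.0065, 0.0011, -0.0064] a [-0.23, -0.1, 0.67]
t 2.8 [ 0.4245 -0.01    0.0067] [-1.7977e+02 -1.0000e-01  1.1097e+02] F [ 0.28  0.45 -0.27] g 0.094
```

play_rows(
  commands=[
    {"dx": -0.003, "dy": 0.0006, "dz": -0.0033, "ax": -0.1, "ay": -0.05, "az": 0.3},
    {"dx": -0.003, "dy": 0.0005, "dz": -0.003, "ax": -0.1, "ay": -0.05, "az": 0.3},
    {"dx": 0, "dy": 0, "dz": 0, "ax": 0, "ay": 0, "az": 0},
    {"dx": 0, "dy": 0, "dz": 0, "ax": 0, "ay": 0, "az": 0},
    {"dx": 0, "dy": 0, "dz": 0, "ax": 0, "ay": 0, "az": 0},
  ],
)

```text
time_s: 3.22
ee_pos: [0.4291, -0.016, 0.0152]
eef_rot: [3.139, 0.002, 1.925]
force: [-0.1, -0.2, 0.3]
grip_width: 0.0939
```

play_rows(
  commands=[
    {"dx": 0, "dy": 0, "dz": 0, "ax": 0, "ay": 0, "az": 0},
    {"dx": 0, "dy": 0, "dz": 0, "ax": 0, "ay": 0, "az": 0},
    {"dx": 0, "dy": 0, "dz": 0, "ax": 0, "ay": 0, "az": 0},
    {"dx": 0, "dy": 0, "dz": 0, "ax": 0, "ay": 0, "az": 0},
    {"dx": 0, "dy": 0, "dz": 0, "ax": 0, "ay": 0, "az": 0},
  ],
  claw=0,
  squeeze=20,
)

```text
time_s: 3.63
ee_pos: [0.4293, -0.016, 0.0157]
eef_rot: [3.138, 0.002, 1.925]
force: [-0.2, -0.4, 0.8]
grip_width: 0.0645
```

play_rows(
  commands=[
    {"dx": 0, "dy": 0, "dz": 0, "ax": 0, "ay": 0, "az": 0},
    {"dx": 0, "dy": 0, "dz": 0, "ax": 0, "ay": 0, "az": 0},
    {"dx": 0, "dy": 0, "dz": 0, "ax": 0, "ay": 0, "az": 0},
    {"dx": 0, "dy": 0, "dz": 0, "ax": 0, "ay": 0, "az": 0},
    {"dx": 0, "dy": 0, "dz": 0, "ax": 0, "ay": 0, "az": 0},
  ],
)

```text
time_s: 4.05
ee_pos: [0.4292, -0.016, 0.0159]
eef_rot: [3.139, 0.002, 1.925]
force: [-0.6, 0.8, -0.3]
grip_width: 0.0451
```

play_rows(
  commands=[
    {"dx": 0, "dy": 0, "dz": 0, "ax": 0, "ay": 0, "az": 0},
    {"dx": 0, "dy": 0, "dz": 0, "ax": 0, "ay": 0, "az": 0},
    {"dx": 0, "dy": 0, "dz": 0, "ax": 0, "ay": 0, "az": 0},
    {"dx": 0, "dy": 0, "dz": 0, "ax": 0, "ay": 0, "az": 0},
    {"dx": 0, "dy": 0, "dz": 0, "ax": 0, "ay": 0, "az": 0},
  ],
)

```text
time_s: 4.47
ee_pos: [0.4292, -0.016, 0.0159]
eef_rot: [3.139, 0.002, 1.925]
force: [-0.7, -0.4, 1.1]
grip_width: 0.0452
```

```bash
python3 - <<'E'
from h import *
st(); a=snap('wrist','w3'); cv2.imwrite('pics/w3b.png',cv2.resize(a[100:,100:420][:,:,::-1],None,fx=2,fy=2))
E
```

```text
t 4.47 [ 0.4292 -0.016   0.0159] [1.7985e+02 1.1000e-01 1.1031e+02] F [-0.66 -0.45  1.09] g 0.0452
```

View pics/w3b.png

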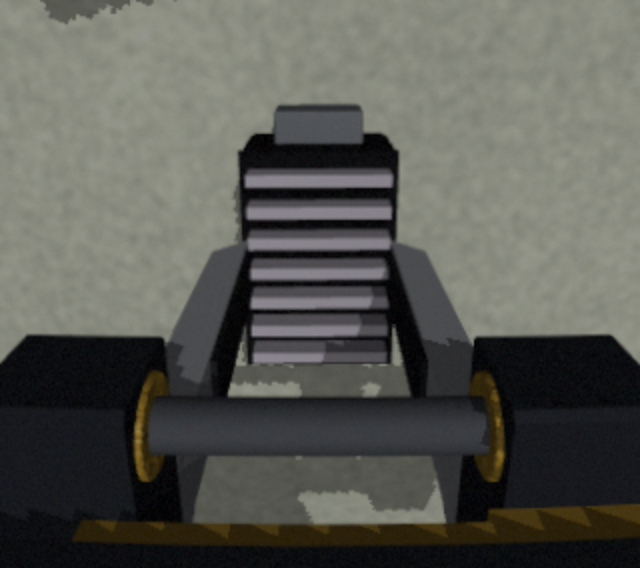

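```bash
python3 - <<'E'
from h import *
g=cv2.cvtColor(cv2.imread('pics/t0.png'),cv2.COLOR_BGR2GRAY)
c=cv2.HoughCircles(cv2.medianBlur(g[110:180,130:215],3),cv2.HOUGH_GRADIENT,1,50,param1=80,param2=10,minRadius=20,maxRadius=28)
print(c)
for u,v,r in c[0][:1]:
    p=onz('t0',u+130,v+110,.183); print(p,r*(1.134-.183)/352)
plan([.43,-.016,.25],np.radians(110.3),5)
E
```

```text
[[[41.5 33.5 22.7]]]
[0.60544871 0.25529308 0.183     ] 0.061328694
0 d [-0.0001, 0.0003, -0.0468] a [0.03, 0.02, 0.0]
1 d [-0.0001, 0.0002, -0.0468] a [0.03, 0.02, 0.0]
2 d [-0.0001, 0.0002, -0.0468] a [0.03, 0.02, 0.0]
3 d [-0.0001, 0.0002, -0.0468] a [0.03, 0.02, 0.0]
4 d [-0.0001, 0.0002, -0.0468] a [0.03, 0.02, 0.0]
```

play_rows(
  commands=[
    {"dx": 0, "dy": 0, "dz": -0.015, "ax": 0, "ay": 0, "az": 0},
    {"dx": 0, "dy": 0, "dz": -0.03, "ax": 0, "ay": 0, "az": 0},
    {"dx": 0, "dy": 0, "dz": -0.04, "ax": 0, "ay": 0, "az": 0},
    {"dx": 0, "dy": 0, "dz": -0.04, "ax": 0, "ay": 0, "az": 0},
    {"dx": 0, "dy": 0, "dz": -0.04, "ax": 0, "ay": 0, "az": 0},
  ],
)

```text
time_s: 4.93
ee_pos: [0.4233, -0.0152, 0.1782]
eef_rot: [-3.127, -0.007, 1.925]
force: [0.5, -0.5, -2.8]
grip_width: 0.0451
```

play_rows(
  commands=[
    {"dx": 0.01, "dy": 0, "dz": -0.035, "ax": 0, "ay": 0, "az": 0},
    {"dx": 0.02, "dy": 0, "dz": -0.025, "ax": 0, "ay": 0, "az": 0},
    {"dx": 0.035, "dy": 0.005, "dz": -0.01, "ax": 0, "ay": 0, "az": 2},
    {"dx": 0.038, "dy": 0.008, "dz": 0, "ax": 0, "ay": 0, "az": 3},
    {"dx": 0.038, "dy": 0.008, "dz": 0, "ax": 0, "ay": 0, "az": 3},
  ],
)

```text
time_s: 5.35
ee_pos: [0.4007, 0.1246, 0.2606]
eef_rot: [-3.139, -0.002, 1.773]
force: [0.4, -0.1, -2.9]
grip_width: 0.0451
```

```bash
python3 - <<'E'
from h import *
st(); plan([.44,.2557,.26],np.radians(93),5)
E
```

```text
t 5.35 [0.4007 0.1246 0.2606] [-1.7984e+02 -1.3000e-01  1.0159e+02] F [ 0.37 -0.07 -2.92] g 0.0451
0 d [0.0241, 0.013, 0.0001] a [-0.03, -0.02, 1.72]
1 d [0.0245, 0.0122, 0.0001] a [-0.03, -0.02, 1.72]
2 d [0.0248, 0.0115, 0.0001] a [-0.03, -0.02, 1.72]
3 d [0.0252, 0.0108, 0.0001] a [-0.03, -0.02, 1.72]
4 d [0.0255, 0.01, 0.0001] a [-0.03, -0.02, 1.72]
```

play_rows(
  commands=[
    {"dx": 0.025, "dy": 0.013, "dz": 0, "ax": 0, "ay": 0, "az": 1.7},
    {"dx": 0.025, "dy": 0.012, "dz": 0, "ax": 0, "ay": 0, "az": 1.7},
    {"dx": 0.025, "dy": 0.0115, "dz": 0, "ax": 0, "ay": 0, "az": 1.7},
    {"dx": 0.025, "dy": 0.011, "dz": 0, "ax": 0, "ay": 0, "az": 1.7},
    {"dx": 0.022, "dy": 0.02, "dz": 0, "ax": 0, "ay": 0, "az": 1.5},
  ],
)

```text
time_s: 5.77
ee_pos: [0.4473, 0.264, 0.2611]
eef_rot: [-3.139, -0.003, 1.623]
force: [0.3, -0.3, -1.6]
grip_width: 0.0451
```

```bash
python3 - <<'E'
from h import *
st(); plan([.605,.2553,.23],np.radians(93),10)
E
```

```text
t 5.77 [0.4473 0.264  0.2611] [-1.7987e+02 -1.5000e-01  9.2970e+01] F [ 0.32 -0.25 -1.56] g 0.0451
0 d [-0.0017, 0.0157, 0.0031] a [-0.01, -0.02, -0.0]
1 d [-0.0017, 0.0157, 0.0031] a [-0.01, -0.02, -0.0]
2 d [-0.0017, 0.0157, 0.0031] a [-0.01, -0.02, -0.0]
3 d [-0.0017, 0.0157, 0.0031] a [-0.01, -0.02, -0.0]
4 d [-0.0017, 0.0157, 0.0031] a [-0.01, -0.02, -0.0]
5 d [-0.0017, 0.0157, 0.0031] a [-0.01, -0.02, -0.0]
6 d [-0.0017, 0.0157, 0.0031] a [-0.01, -0.02, -0.0]
7 d [-0.0017, 0.0157, 0.0031] a [-0.01, -0.02, -0.0]
8 d [-0.0017, 0.0157, 0.0031] a [-0.01, -0.02, -0.0]
9 d [-0.0017, 0.0157, 0.0031] a [-0.01, -0.02, -0.0]
```

play_rows(
  commands=[
    {"dx": -0.003, "dy": 0.025, "dz": 0, "ax": 0, "ay": 0, "az": 0},
    {"dx": -0.003, "dy": 0.03, "dz": 0, "ax": 0, "ay": 0, "az": 0},
    {"dx": -0.002, "dy": 0.03, "dz": 0, "ax": 0, "ay": 0, "az": 0},
    {"dx": -0.002, "dy": 0.025, "dz": 0.003, "ax": 0, "ay": 0, "az": 0},
    {"dx": -0.001, "dy": 0.015, "dz": 0.005, "ax": 0, "ay": 0, "az": 0},
  ],
)

```text
time_s: 6.18
ee_pos: [0.5762, 0.2656, 0.2493]
eef_rot: [-3.136, -0.003, 1.629]
force: [-0.5, -1.1, -3.2]
grip_width: 0.0453
```

play_rows(
  commands=[
    {"dx": 0, "dy": 0.008, "dz": 0.005, "ax": 0, "ay": 0, "az": 0},
    {"dx": 0, "dy": 0.003, "dz": 0.005, "ax": 0, "ay": 0, "az": 0},
    {"dx": 0, "dy": 0, "dz": 0.004, "ax": 0, "ay": 0, "az": 0},
    {"dx": 0, "dy": 0, "dz": 0, "ax": 0, "ay": 0, "az": 0},
    {"dx": 0, "dy": 0, "dz": 0, "ax": 0, "ay": 0, "az": 0},
  ],
)

```text
time_s: 6.6
ee_pos: [0.5884, 0.2653, 0.2286]
eef_rot: [-3.128, -0.0, 1.627]
force: [-0.1, -0.3, -2.4]
grip_width: 0.045
```

```bash
python3 - <<'E'
from h import *
st(); a=snap('side','s4');b=snap('wrist','w4')
A=cv2.resize(a[60:260,180:340],(640,800)[:2])[:560]
B=cv2.resize(b,(160*2,240))
cv2.imwrite('pics/s4b.png',cv2.resize(a[60:200,190:340],None,fx=4,fy=4,interpolation=cv2.INTER_CUBIC)[:,:,::-1]); plan([.605,.2553,.21],np.radians(93),5)
E
```

```text
t 6.6 [0.5884 0.2653 0.2286] [-179.22   -0.     93.24] F [-0.12 -0.32 -2.44] g 0.045
0 d [-0.0022, 0.0032, 0.0038] a [-0.15, -0.0, 0.05]
1 d [-0.0022, 0.0032, 0.0038] a [-0.15, -0.0, 0.05]
2 d [-0.0022, 0.0032, 0.0038] a [-0.15, -0.0, 0.05]
3 d [-0.0022, 0.0032, 0.0038] a [-0.15, -0.0, 0.05]
4 d [-0.0022, 0.0032, 0.0038] a [-0.15, -0.0, 0.05]
```

View pics/s4b.png

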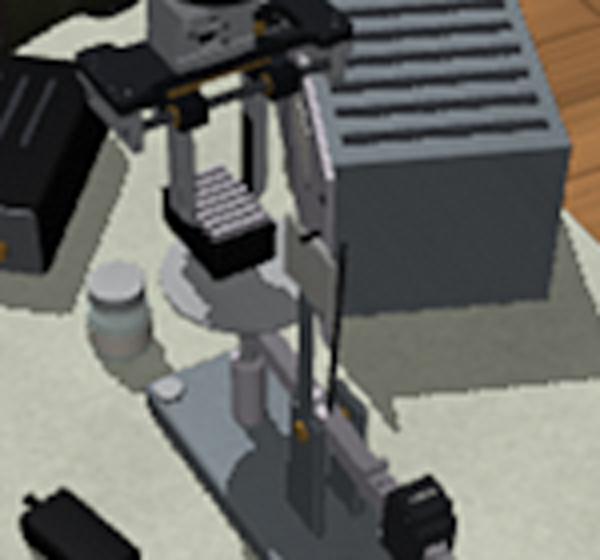

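```bash
python3 - <<'E'
from h import *
S=lambda u,v:(190+u/4,60+v/4)
print(onz('s4',*S(330,330),0),onz('t0',160,120,0),onz('t0',160,120,.2))
print(tri('t0',(160,120),'s4',S(330,150)),tri('t0',(160,120),'s4',S(330,330)),tri('t0',(30,63.5),'s4',S(280,60)))
st()
E
```

```text
[0.72811803 0.33883062 0.        ] [0.72781285 0.34437575 0.        ] [0.66678943 0.28564918 0.2       ]
(array([0.66163818, 0.26110867, 0.26695732]), np.float64(0.03152175629549599)) (array([ 0.73132769,  0.34650756, -0.00819025]), np.float64(0.0020608601179356333)) (array([ 1.01404519,  0.96172504, -0.19681777]), np.float64(0.025777159522610033))
t 6.7 [0.5884 0.2654 0.2291] [-1.7926e+02 -2.0000e-02  9.3240e+01] F [-0.38  0.28 -2.69] g 0.0449
```

play_rows(
  commands=[
    {"dx": -0.004, "dy": 0.006, "dz": 0, "ax": -0.3, "ay": 0, "az": 0},
    {"dx": -0.004, "dy": 0.006, "dz": 0, "ax": -0.3, "ay": 0, "az": 0},
    {"dx": -0.002, "dy": 0.004, "dz": 0.002, "ax": -0.2, "ay": 0, "az": 0},
    {"dx": 0, "dy": 0, "dz": 0, "ax": 0, "ay": 0, "az": 0},
    {"dx": 0, "dy": 0, "dz": 0, "ax": 0, "ay": 0, "az": 0},
  ],
)

```text
time_s: 7.12
ee_pos: [0.6065, 0.2556, 0.2292]
eef_rot: [3.136, -0.001, 1.628]
force: [0.9, -0.1, -2.1]
grip_width: 0.0449
```

```bash
python3 - <<'E'
from h import *
st(); plan([.605,.2553,.21],np.radians(93),1)
E
```

```text
t 7.12 [0.6065 0.2556 0.2292] [ 1.7966e+02 -7.0000e-02  9.3280e+01] F [ 0.88 -0.05 -2.11] g 0.0449
0 d [-0.0002, -0.0016, 0.0192] a [0.34, -0.07, 0.28]
```

play_rows(
  commands=[
    {"dx": 0, "dy": -0.0003, "dz": 0.006, "ax": 0.1, "ay": 0, "az": 0},
    {"dx": 0, "dy": -0.0003, "dz": 0.006, "ax": 0.1, "ay": 0, "az": 0},
    {"dx": 0, "dy": 0, "dz": 0.005, "ax": 0.1, "ay": 0, "az": 0},
    {"dx": 0, "dy": 0, "dz": 0.003, "ax": 0, "ay": 0, "az": 0},
    {"dx": 0, "dy": 0, "dz": 0.001, "ax": 0, "ay": 0, "az": 0},
  ],
)

```text
time_s: 7.53
ee_pos: [0.6056, 0.2556, 0.2056]
eef_rot: [-3.141, -0.001, 1.628]
force: [0.2, -0.2, -3.4]
grip_width: 0.045
```

play_rows(
  commands=[
    {"dx": 0, "dy": 0, "dz": 0.002, "ax": 0, "ay": 0, "az": 0},
    {"dx": 0, "dy": 0, "dz": 0.002, "ax": 0, "ay": 0, "az": 0},
    {"dx": 0, "dy": 0, "dz": 0.002, "ax": 0, "ay": 0, "az": 0},
    {"dx": 0, "dy": 0, "dz": 0.0015, "ax": 0, "ay": 0, "az": 0},
    {"dx": 0, "dy": 0, "dz": 0, "ax": 0, "ay": 0, "az": 0},
  ],
)

```text
time_s: 7.95
ee_pos: [0.6054, 0.256, 0.1972]
eef_rot: [-3.141, -0.001, 1.628]
force: [-0.2, 0.3, -1.2]
grip_width: 0.0446
```

```bash
python3 - <<'E'
from h import *
st(); plan([.605,.2553,.187],np.radians(93),1)
E
```

```text
t 7.95 [0.6054 0.256  0.1972] [-1.7996e+02 -8.0000e-02  9.3300e+01] F [-0.25  0.27 -1.19] g 0.0446
0 d [-0.0006, -0.0005, 0.0102] a [-0.04, -0.08, 0.3]
```

play_rows(
  commands=[
    {"dx": 0, "dy": 0, "dz": 0.002, "ax": 0, "ay": 0, "az": 0},
    {"dx": 0, "dy": 0, "dz": 0.002, "ax": 0, "ay": 0, "az": 0},
    {"dx": 0, "dy": 0, "dz": 0.002, "ax": 0, "ay": 0, "az": 0},
    {"dx": 0, "dy": 0, "dz": 0.002, "ax": 0, "ay": 0, "az": 0},
    {"dx": 0, "dy": 0, "dz": 0.0005, "ax": 0, "ay": 0, "az": 0},
  ],
)

```text
time_s: 8.37
ee_pos: [0.6056, 0.2561, 0.1889]
eef_rot: [3.141, -0.002, 1.628]
force: [-0.7, 0.2, -1.0]
grip_width: 0.0451
```

```bash
python3 -c "
from h import *
st()"
```

```text
t 8.37 [0.6056 0.2561 0.1889] [ 1.7996e+02 -1.0000e-01  9.3300e+01] F [-0.74  0.17 -0.99] g 0.0451
```

play_rows(
  commands=[
    {"dx": 0, "dy": 0, "dz": 0.0015, "ax": 0, "ay": 0, "az": 0},
    {"dx": 0, "dy": 0, "dz": 0.0015, "ax": 0, "ay": 0, "az": 0},
    {"dx": 0, "dy": 0, "dz": 0.0005, "ax": 0, "ay": 0, "az": 0},
    {"dx": 0, "dy": 0, "dz": 0, "ax": 0, "ay": 0, "az": 0},
    {"dx": 0, "dy": 0, "dz": 0, "ax": 0, "ay": 0, "az": 0},
  ],
)

```text
time_s: 8.78
ee_pos: [0.6056, 0.256, 0.185]
eef_rot: [3.141, -0.002, 1.628]
force: [-1.0, -0.6, 0.2]
grip_width: 0.045
```

play_rows(
  commands=[
    {"dx": 0, "dy": 0, "dz": 0, "ax": 0, "ay": 0, "az": 0},
    {"dx": 0, "dy": 0, "dz": 0, "ax": 0, "ay": 0, "az": 0},
    {"dx": 0, "dy": 0, "dz": 0, "ax": 0, "ay": 0, "az": 0},
    {"dx": 0, "dy": 0, "dz": 0, "ax": 0, "ay": 0, "az": 0},
    {"dx": 0, "dy": 0, "dz": 0, "ax": 0, "ay": 0, "az": 0},
  ],
  claw=0.72,
  squeeze=10,
)

```text
time_s: 9.2
ee_pos: [0.6061, 0.2561, 0.1857]
eef_rot: [3.139, -0.002, 1.628]
force: [-0.7, 0.3, -0.1]
grip_width: 0.0674
```

play_rows(
  commands=[
    {"dx": 0, "dy": 0, "dz": 0, "ax": 0, "ay": 0, "az": 0},
    {"dx": 0, "dy": 0, "dz": 0, "ax": 0, "ay": 0, "az": 0},
    {"dx": 0, "dy": 0, "dz": 0, "ax": 0, "ay": 0, "az": 0},
    {"dx": 0, "dy": 0, "dz": 0, "ax": 0, "ay": 0, "az": 0},
    {"dx": 0, "dy": 0, "dz": 0, "ax": 0, "ay": 0, "az": 0},
  ],
)

```text
time_s: 9.62
ee_pos: [0.6062, 0.2561, 0.1859]
eef_rot: [3.139, -0.002, 1.628]
force: [-0.6, -0.4, 0.0]
grip_width: 0.0679
```

play_rows(
  commands=[
    {"dx": 0, "dy": 0, "dz": -0.01, "ax": 0, "ay": 0, "az": 0},
    {"dx": 0, "dy": 0, "dz": -0.02, "ax": 0, "ay": 0, "az": 0},
    {"dx": 0, "dy": 0, "dz": -0.03, "ax": 0, "ay": 0, "az": 0},
    {"dx": 0, "dy": 0, "dz": -0.04, "ax": 0, "ay": 0, "az": 0},
    {"dx": 0, "dy": 0, "dz": -0.04, "ax": 0, "ay": 0, "az": 0},
  ],
)

```text
time_s: 10.03
ee_pos: [0.6035, 0.2549, 0.3239]
eef_rot: [-3.129, 0.002, 1.628]
force: [0.4, -0.7, 0.8]
grip_width: 0.0675
```

```bash
python3 - <<'E'
from h import *
st(); plan([.55,.03,.36],np.radians(3),15)
E
```

```text
t 10.03 [0.6035 0.2549 0.3239] [-1.793e+02  1.300e-01  9.329e+01] F [ 0.4  -0.7   0.76] g 0.0675
0 d [-0.0148, -0.0044, -0.0023] a [-0.03, 0.04, 6.02]
1 d [-0.0152, -0.0029, -0.0023] a [-0.03, 0.04, 6.02]
2 d [-0.0154, -0.0013, -0.0023] a [-0.03, 0.04, 6.02]
3 d [-0.0154, 0.0004, -0.0024] a [-0.03, 0.04, 6.02]
4 d [-0.0153, 0.002, -0.0024] a [-0.03, 0.04, 6.02]
5 d [-0.015, 0.0036, -0.0024] a [-0.03, 0.04, 6.02]
6 d [-0.0145, 0.0051, -0.0024] a [-0.03, 0.04, 6.02]
7 d [-0.0139, 0.0066, -0.0024] a [-0.03, 0.04, 6.02]
8 d [-0.0131, 0.008, -0.0024] a [-0.03, 0.04, 6.02]
9 d [-0.0122, 0.0094, -0.0024] a [-0.03, 0.04, 6.02]
10 d [-0.0112, 0.0106, -0.0024] a [-0.03, 0.04, 6.02]
11 d [-0.01, 0.0117, -0.0024] a [-0.03, 0.04, 6.02]
12 d [-0.0087, 0.0127, -0.0024] a [-0.03, 0.04, 6.02]
13 d [-0.0073, 0.0136, -0.0024] a [-0.03, 0.04, 6.02]
14 d [-0.0059, 0.0142, -0.0024] a [-0.03, 0.04, 6.02]
```

play_rows(
  commands=[
    {"dx": -0.012, "dy": -0.008, "dz": -0.012, "ax": 0, "ay": 0, "az": 6},
    {"dx": -0.014, "dy": -0.006, "dz": -0.01, "ax": 0, "ay": 0, "az": 6},
    {"dx": -0.015, "dy": -0.004, "dz": -0.005, "ax": 0, "ay": 0, "az": 6},
    {"dx": -0.0155, "dy": 0, "dz": -0.002, "ax": 0, "ay": 0, "az": 6},
    {"dx": -0.0155, "dy": 0.002, "dz": 0, "ax": 0, "ay": 0, "az": 6},
  ],
  claw=1,
)

```text
time_s: 10.45
ee_pos: [0.575, 0.1847, 0.3694]
eef_rot: [3.138, -0.005, 1.09]
force: [0.3, -0.1, -0.8]
grip_width: 0.0933
```

play_rows(
  commands=[
    {"dx": -0.015, "dy": 0.0035, "dz": 0, "ax": 0, "ay": 0, "az": 6},
    {"dx": -0.0145, "dy": 0.005, "dz": 0, "ax": 0, "ay": 0, "az": 6},
    {"dx": -0.014, "dy": 0.0065, "dz": 0, "ax": 0, "ay": 0, "az": 6},
    {"dx": -0.013, "dy": 0.008, "dz": 0, "ax": 0, "ay": 0, "az": 6},
    {"dx": -0.012, "dy": 0.0095, "dz": 0, "ax": 0, "ay": 0, "az": 6},
  ],
)

```text
time_s: 10.87
ee_pos: [0.5533, 0.1069, 0.3747]
eef_rot: [3.139, -0.011, 0.539]
force: [-0.7, 0.2, 0.8]
grip_width: 0.0942
```

play_rows(
  commands=[
    {"dx": -0.011, "dy": 0.0105, "dz": 0, "ax": 0, "ay": 0, "az": 6},
    {"dx": -0.01, "dy": 0.0115, "dz": 0, "ax": 0, "ay": 0, "az": 6},
    {"dx": -0.0085, "dy": 0.0125, "dz": 0, "ax": 0, "ay": 0, "az": 6},
    {"dx": -0.0075, "dy": 0.0135, "dz": 0, "ax": 0, "ay": 0, "az": 5},
    {"dx": -0.005, "dy": 0.009, "dz": 0, "ax": 0, "ay": 0, "az": 3},
  ],
)

```text
time_s: 11.28
ee_pos: [0.5301, 0.0347, 0.3792]
eef_rot: [-3.139, -0.015, 0.058]
force: [0.1, 0.3, 0.4]
grip_width: 0.094
```

play_rows(
  commands=[
    {"dx": 0, "dy": 0, "dz": 0, "ax": 0, "ay": 0, "az": 0},
    {"dx": 0, "dy": 0, "dz": 0, "ax": 0, "ay": 0, "az": 0},
    {"dx": 0, "dy": 0, "dz": 0, "ax": 0, "ay": 0, "az": 0},
    {"dx": 0, "dy": 0, "dz": 0, "ax": 0, "ay": 0, "az": 0},
    {"dx": 0, "dy": 0, "dz": 0, "ax": 0, "ay": 0, "az": 0},
  ],
)

```text
time_s: 11.7
ee_pos: [0.5298, 0.0346, 0.3822]
eef_rot: [-3.139, -0.019, 0.06]
force: [0.3, -0.0, 0.3]
grip_width: 0.0942
```

```bash
python3 - <<'E'
from h import *
st(); a=snap('wrist','w5'); cv2.imwrite('pics/w5b.png',cv2.resize(a,(768,576),interpolation=cv2.INTER_CUBIC)[:,:,::-1]); snap('side','s5'); st()
E
```

```text
t 11.7 [0.5298 0.0346 0.3822] [-179.84   -1.08    3.43] F [ 0.29 -0.01  0.27] g 0.0942
t 11.8 [0.5297 0.0345 0.382 ] [-179.84   -1.07    3.4 ] F [-0.55 -1.44 -0.48] g 0.094
```

View pics/w5b.png

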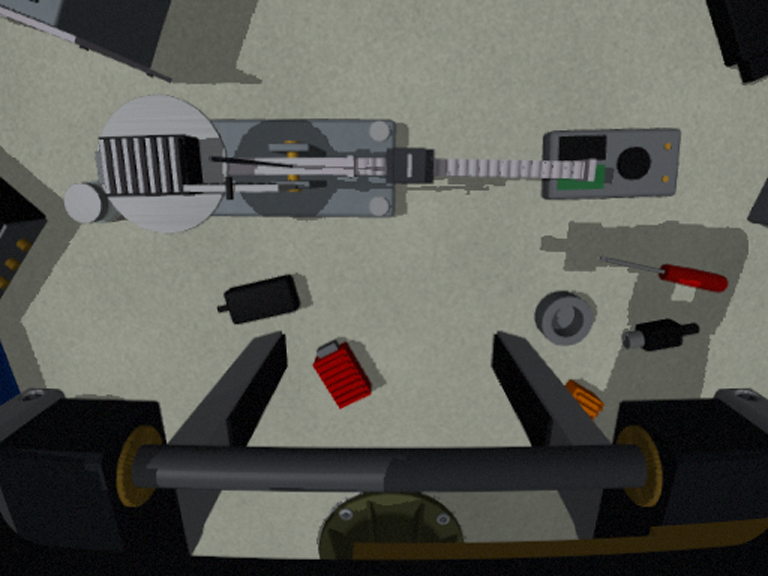

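```bash
python3 - <<'E'
from h import *
s=1/1.5
f=lambda u,v,h:onz('w5',u*s-.17,v*s-.17,h)
pan=f(161,164,.168); end=f(592,171,.16)
print('pan',pan,'end .16',end,'end .14',f(592,171,.14))
ax=(end-pan)[:2]; L=np.linalg.norm(ax); ax/=L; print(L,ax)
for n,u,v,h in [('mark',230,189,.305),('tip',212,158,.308),('tip.3',212,158,.304),('dialL',186,189,.305),('dialR',278,189,.305),('poiseL',388,165,.165),('poiseR',433,165,.165),('poiseR',433,165,.18)]:
    p=f(u,v,h); print(n,p.round(4),'along from pan',((p-pan)[:2]@-ax).round(4)*-1)
a=cv2.imread('pics/s5.png')
c=cv2.resize(a[90:240,240:360],None,fx=4,fy=4,interpolation=cv2.INTER_CUBIC)
b=cv2.imread('pics/w5.png')[90:140,230:410]
cv2.imwrite('pics/m5.png',np.hstack([c,np.vstack([cv2.resize(b[:,20:80],(300,250),interpolation=cv2.INTER_CUBIC),np.zeros((350,300,3),np.uint8)])]))
E
```

```text
pan [0.6079678  0.25519466 0.168     ] end .16 [ 0.62576922 -0.15606201  0.16      ] end .14 [ 0.62675918 -0.16531806  0.14      ]
0.4116417637724225 [ 0.04324493 -0.9990645 ]
mark [0.5934 0.1384 0.305 ] along from pan 0.116
tip [0.6119 0.1483 0.308 ] along from pan 0.107
tip.3 [0.612  0.1499 0.304 ] along from pan 0.1054
dialL [0.5921 0.167  0.305 ] along from pan 0.0874
dialR [0.595  0.1077 0.305 ] along from pan 0.1468
poiseL [0.6176 0.0403 0.165 ] along from pan 0.2151
poiseR [ 0.6202 -0.0018  0.165 ] along from pan 0.2572
poiseR [ 6.197e-01 -3.000e-04  1.800e-01] along from pan 0.2558
```

View pics/m5.png

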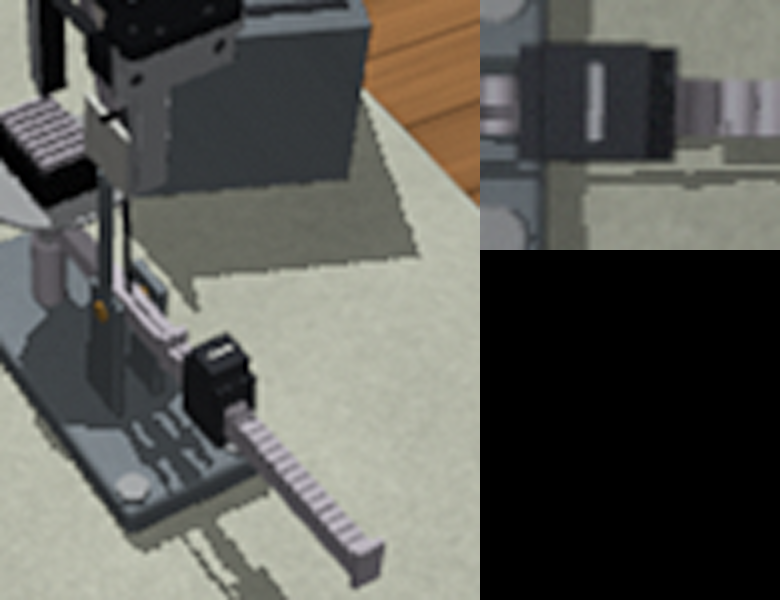

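```bash
python3 - <<'E'
from h import *
print('cap',tri('w5',(272.5,109.9),'s5',(240+220/4-.4,90+351/4-.4)))
print('end',tri('w5',(394.5,113.8),'s5',(240+368/4-.4,90+547/4-.4)))
st()
E
```

```text
cap (array([0.61845806, 0.02131724, 0.18789385]), np.float64(0.0011253241038363744))
end (array([ 0.62554141, -0.1503052 ,  0.17288683]), np.float64(0.0008223621995115966))
t 11.8 [0.5297 0.0345 0.382 ] [-179.84   -1.07    3.4 ] F [-0.55 -1.44 -0.48] g 0.094
```

```bash
python3 - <<'E'
from h import *
plan([.619,-.01,.27],np.radians(2.5),5)
E
```

```text
0 d [0.0169, 0.01, 0.0227] a [-0.03, -0.21, 0.18]
1 d [0.017, 0.0099, 0.0226] a [-0.03, -0.21, 0.18]
2 d [0.0171, 0.0099, 0.0226] a [-0.03, -0.21, 0.18]
3 d [0.0172, 0.0098, 0.0225] a [-0.03, -0.21, 0.18]
4 d [0.0173, 0.0097, 0.0225] a [-0.03, -0.21, 0.18]
```

play_rows(
  commands=[
    {"dx": 0.017, "dy": 0.01, "dz": 0.022, "ax": 0, "ay": -0.2, "az": 0.2},
    {"dx": 0.019, "dy": 0.012, "dz": 0.025, "ax": 0, "ay": -0.2, "az": 0.2},
    {"dx": 0.019, "dy": 0.012, "dz": 0.025, "ax": 0, "ay": -0.2, "az": 0.2},
    {"dx": 0.017, "dy": 0.01, "dz": 0.02, "ax": 0, "ay": -0.2, "az": 0.2},
    {"dx": 0.01, "dy": 0.004, "dz": 0.008, "ax": 0, "ay": -0.2, "az": 0.1},
  ],
)

```text
time_s: 12.22
ee_pos: [0.619, -0.0076, 0.2833]
eef_rot: [-3.139, -0.008, 0.05]
force: [-0.3, -0.5, -0.3]
grip_width: 0.0939
```

play_rows(
  commands=[
    {"dx": 0, "dy": 0, "dz": 0, "ax": 0, "ay": 0, "az": 0},
    {"dx": 0, "dy": 0, "dz": 0, "ax": 0, "ay": 0, "az": 0},
    {"dx": 0, "dy": 0, "dz": 0, "ax": 0, "ay": 0, "az": 0},
    {"dx": 0, "dy": 0, "dz": 0, "ax": 0, "ay": 0, "az": 0},
    {"dx": 0, "dy": 0, "dz": 0, "ax": 0, "ay": 0, "az": 0},
  ],
)

```text
time_s: 12.63
ee_pos: [0.6188, -0.0067, 0.2816]
eef_rot: [-3.138, -0.005, 0.051]
force: [-0.6, -0.4, 0.1]
grip_width: 0.0939
```

```bash
python3 - <<'E'
from h import *
st(); plan([.6185,.001,.23],np.radians(2.5),1)
E
```

```text
t 12.63 [ 0.6188 -0.0067  0.2816] [-179.81   -0.27    2.94] F [-0.64 -0.39  0.14] g 0.0939
0 d [-0.0002, -0.0076, 0.0516] a [-0.19, -0.27, 0.44]
```

play_rows(
  commands=[
    {"dx": 0, "dy": -0.003, "dz": 0.015, "ax": 0, "ay": -0.1, "az": 0.1},
    {"dx": 0, "dy": -0.003, "dz": 0.02, "ax": 0, "ay": -0.1, "az": 0.1},
    {"dx": 0, "dy": -0.0015, "dz": 0.018, "ax": 0, "ay": 0, "az": 0.1},
    {"dx": 0, "dy": 0, "dz": 0.012, "ax": 0, "ay": 0, "az": 0},
    {"dx": 0, "dy": 0, "dz": 0.005, "ax": 0, "ay": 0, "az": 0},
  ],
)

```text
time_s: 13.05
ee_pos: [0.619, 0.0028, 0.2172]
eef_rot: [-3.14, -0.014, 0.048]
force: [0.6, 0.6, -0.5]
grip_width: 0.0942
```

```bash
python3 - <<'E'
from h import *
st(); plan([.6185,.001,.171],np.radians(2.5),1)
E
```

```text
t 13.05 [0.619  0.0028 0.2172] [-179.88   -0.83    2.74] F [ 0.65  0.59 -0.48] g 0.0942
0 d [-0.0013, 0.0019, 0.0462] a [-0.12, -0.83, 0.24]
```

play_rows(
  commands=[
    {"dx": 0, "dy": 0.001, "dz": 0.012, "ax": 0, "ay": -0.2, "az": 0},
    {"dx": 0, "dy": 0.001, "dz": 0.014, "ax": 0, "ay": -0.2, "az": 0},
    {"dx": 0, "dy": 0, "dz": 0.01, "ax": 0, "ay": -0.2, "az": 0},
    {"dx": 0, "dy": 0, "dz": 0.006, "ax": 0, "ay": -0.2, "az": 0},
    {"dx": 0, "dy": 0, "dz": 0.002, "ax": 0, "ay": 0, "az": 0},
  ],
)

```text
time_s: 13.47
ee_pos: [0.6198, 0.001, 0.1718]
eef_rot: [-3.14, -0.003, 0.049]
force: [0.3, 0.0, 0.6]
grip_width: 0.0943
```

play_rows(
  commands=[
    {"dx": 0, "dy": 0, "dz": 0, "ax": 0, "ay": 0, "az": 0},
    {"dx": 0, "dy": 0, "dz": 0, "ax": 0, "ay": 0, "az": 0},
    {"dx": 0, "dy": 0, "dz": 0, "ax": 0, "ay": 0, "az": 0},
    {"dx": 0, "dy": 0, "dz": 0, "ax": 0, "ay": 0, "az": 0},
    {"dx": 0, "dy": 0, "dz": 0, "ax": 0, "ay": 0, "az": 0},
  ],
)

```text
time_s: 13.88
ee_pos: [0.6203, 0.0009, 0.1725]
eef_rot: [-3.14, -0.004, 0.048]
force: [0.1, 0.2, -0.2]
grip_width: 0.0939
```

```bash
python3 - <<'E'
from h import *
st(); plan([.6185,.001,.171],np.radians(2.5),1)
E
```

```text
t 13.88 [0.6203 0.0009 0.1725] [-179.91   -0.22    2.77] F [ 0.08  0.22 -0.17] g 0.0939
0 d [-0.0018, -0.0002, 0.0015] a [-0.09, -0.22, 0.27]
```

play_rows(
  commands=[
    {"dx": -0.001, "dy": 0.004, "dz": 0, "ax": 0, "ay": 0, "az": 0},
    {"dx": 0, "dy": 0.004, "dz": 0, "ax": 0, "ay": 0, "az": 0},
    {"dx": 0, "dy": 0.004, "dz": 0, "ax": 0, "ay": 0, "az": 0},
    {"dx": 0, "dy": 0.004, "dz": 0, "ax": 0, "ay": 0, "az": 0},
    {"dx": 0, "dy": 0.004, "dz": 0, "ax": 0, "ay": 0, "az": 0},
  ],
)

```text
time_s: 14.3
ee_pos: [0.6205, -0.0206, 0.1736]
eef_rot: [-3.14, -0.006, 0.049]
force: [0.2, 0.4, -0.0]
grip_width: 0.094
```

play_rows(
  commands=[
    {"dx": 0, "dy": 0.004, "dz": 0, "ax": 0, "ay": 0, "az": 0},
    {"dx": 0, "dy": 0.004, "dz": 0, "ax": 0, "ay": 0, "az": 0},
    {"dx": 0, "dy": 0.004, "dz": 0, "ax": 0, "ay": 0, "az": 0},
    {"dx": 0, "dy": 0.004, "dz": 0, "ax": 0, "ay": 0, "az": 0},
    {"dx": 0, "dy": 0.002, "dz": 0, "ax": 0, "ay": 0, "az": 0},
  ],
)

```text
time_s: 14.72
ee_pos: [0.6215, -0.0416, 0.1734]
eef_rot: [-3.14, -0.005, 0.048]
force: [-0.5, 0.0, 0.1]
grip_width: 0.0938
```

```bash
python3 - <<'E'
from h import *
st(); a=snap('side','s6')
g=a[90:250,240:360]
cv2.imwrite('pics/s6b.png',cv2.resize(g,None,fx=3.7,fy=3.7,interpolation=cv2.INTER_CUBIC)[:,:,::-1])
E
```

```text
t 14.72 [ 0.6215 -0.0416  0.1734] [-179.93   -0.31    2.75] F [-0.47  0.04  0.14] g 0.0938
```

View pics/s6b.png

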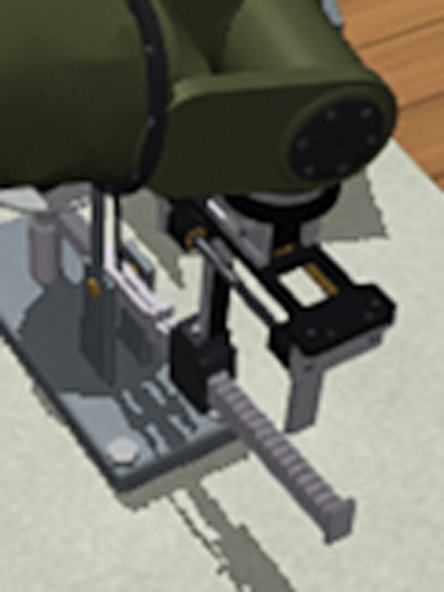

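```bash
python3 - <<'E'
from h import *
f=lambda X:((proj('s6',X)+.5-[240,90])*3.7).round(0).tolist()
print('tip +y finger inner/outer',f([[.6215,.0054,.1654],[.6215,.0179,.1654],[.6215,.0054,.20]]))
print('tip -y finger',f([[.6215,-.0886,.1654],[.6215,-.1,.1654]]))
for r in (0,.01,.02,.03,.04):
    print(r,'poise top-front corner(-y,-x) and cap',f([[.603,.019-.022-r,.176],[.634,.019-.022-r,.176],[.6185,.0213-r,.188]]))
a=cv2.imread('pics/s6.png');b=cv2.imread('pics/s5.png')
d=cv2.absdiff(a,b)[90:250,240:360].max(2)
# end-plate corner compare via template
t=b[215:240,315:342]; r=cv2.matchTemplate(a[200:250,300:360],t,cv2.TM_CCOEFF_NORMED); print(cv2.minMaxLoc(r))
cv2.imwrite('pics/x.png',d)
E
```

```text
tip +y finger inner/outer [[216.0, 359.0], [207.0, 347.0], [219.0, 327.0]]
tip -y finger [[285.0, 450.0], [294.0, 462.0]]
0 poise top-front corner(-y,-x) and cap [[200.0, 366.0], [238.0, 351.0], [203.0, 325.0]]
0.01 poise top-front corner(-y,-x) and cap [[207.0, 376.0], [245.0, 360.0], [210.0, 334.0]]
0.02 poise top-front corner(-y,-x) and cap [[215.0, 385.0], [252.0, 370.0], [217.0, 343.0]]
0.03 poise top-front corner(-y,-x) and cap [[222.0, 395.0], [260.0, 379.0], [224.0, 353.0]]
0.04 poise top-front corner(-y,-x) and cap [[229.0, 405.0], [267.0, 389.0], [232.0, 362.0]]
(-0.42945969104766846, 0.8471937775611877, (4, 24), (15, 15))
```

play_rows(
  commands=[
    {"dx": 0, "dy": 0, "dz": -0.008, "ax": 0, "ay": 0, "az": 0},
    {"dx": 0, "dy": -0.01, "dz": -0.003, "ax": 0, "ay": 0, "az": 0},
    {"dx": -0.001, "dy": -0.015, "dz": 0, "ax": 0, "ay": 0, "az": 0},
    {"dx": -0.001, "dy": -0.012, "dz": 0, "ax": 0, "ay": 0, "az": 0},
    {"dx": 0, "dy": -0.004, "dz": 0, "ax": 0, "ay": 0, "az": 0},
  ],
)

```text
time_s: 15.18
ee_pos: [0.6171, 0.0028, 0.1861]
eef_rot: [-3.14, -0.006, 0.047]
force: [0.1, 0.2, 1.1]
grip_width: 0.0944
```

play_rows(
  commands=[
    {"dx": 0, "dy": 0, "dz": 0, "ax": 0, "ay": 0, "az": 0},
    {"dx": 0, "dy": 0, "dz": 0, "ax": 0, "ay": 0, "az": 0},
    {"dx": 0, "dy": 0, "dz": 0, "ax": 0, "ay": 0, "az": 0},
    {"dx": 0, "dy": 0, "dz": 0, "ax": 0, "ay": 0, "az": 0},
    {"dx": 0, "dy": 0, "dz": 0, "ax": 0, "ay": 0, "az": 0},
  ],
)

```text
time_s: 15.6
ee_pos: [0.6168, 0.0056, 0.186]
eef_rot: [-3.14, -0.006, 0.05]
force: [-0.4, 0.1, 0.4]
grip_width: 0.0941
```

```bash
python3 - <<'E'
from h import *
st(); snap('wrist','w7');a=snap('side','s7')
plan([.6185,.002,.155],np.radians(2.5),1)
# predicted finger tips in wrist image, tool pts
f=lambda X:((proj('s7',X)+.5-[240,90])).round(1).tolist()
T=T_tool()
for z in (-.014,.008):
    P=[(T@np.array([x,y,z,1]))[:3] for x in (-.008,.008) for y in (-.047,.047)]
    print(z,'side',proj('s7',P).round(0).tolist(),'wrist',proj('w7',P).round(0).tolist())
E
```

```text
t 15.6 [0.6168 0.0056 0.186 ] [-179.91   -0.33    2.89] F [-0.36  0.07  0.43] g 0.0941
0 d [0.0013, 0.0036, 0.031] a [-0.09, -0.33, 0.38]
-0.014 side [[285.0, 168.0], [305.0, 192.0], [290.0, 166.0], [310.0, 189.0]] wrist [[191.0, 243.0], [325.0, 243.0], [189.0, 221.0], [327.0, 221.0]]
0.008 side [[285.0, 174.0], [304.0, 197.0], [290.0, 172.0], [309.0, 195.0]] wrist [[197.0, 230.0], [319.0, 230.0], [196.0, 211.0], [320.0, 211.0]]
```

play_rows(
  commands=[
    {"dx": 0.0005, "dy": 0.002, "dz": 0.01, "ax": 0, "ay": 0, "az": 0},
    {"dx": 0.0005, "dy": 0.001, "dz": 0.01, "ax": 0, "ay": 0, "az": 0},
    {"dx": 0, "dy": 0, "dz": 0.007, "ax": 0, "ay": 0, "az": 0},
    {"dx": 0, "dy": 0, "dz": 0.004, "ax": 0, "ay": 0, "az": 0},
    {"dx": 0, "dy": 0, "dz": 0.001, "ax": 0, "ay": 0, "az": 0},
  ],
)

```text
time_s: 16.12
ee_pos: [0.6179, 0.0013, 0.1497]
eef_rot: [-3.14, -0.005, 0.049]
force: [0.2, 0.3, -0.3]
grip_width: 0.0938
```

play_rows(
  commands=[
    {"dx": 0, "dy": 0, "dz": 0, "ax": 0, "ay": 0, "az": 0},
    {"dx": 0, "dy": 0.002, "dz": 0, "ax": 0, "ay": 0, "az": 0},
    {"dx": 0, "dy": 0.003, "dz": 0, "ax": 0, "ay": 0, "az": 0},
    {"dx": 0, "dy": 0.003, "dz": 0, "ax": 0, "ay": 0, "az": 0},
    {"dx": 0, "dy": 0.003, "dz": 0, "ax": 0, "ay": 0, "az": 0},
  ],
)

```text
time_s: 16.53
ee_pos: [0.6185, -0.0098, 0.1495]
eef_rot: [-3.139, -0.004, 0.05]
force: [-0.4, 0.3, 0.2]
grip_width: 0.094
```

```bash
python3 - <<'E'
from h import *
st()
E
```

```text
t 16.53 [ 0.6185 -0.0098  0.1495] [-179.87   -0.24    2.85] F [-0.37  0.27  0.17] g 0.094
```

play_rows(
  commands=[
    {"dx": 0, "dy": 0.003, "dz": 0, "ax": 0, "ay": 0, "az": 0},
    {"dx": 0, "dy": 0.003, "dz": 0, "ax": 0, "ay": 0, "az": 0},
    {"dx": 0, "dy": 0.003, "dz": 0, "ax": 0, "ay": 0, "az": 0},
    {"dx": 0, "dy": 0.003, "dz": 0, "ax": 0, "ay": 0, "az": 0},
    {"dx": 0, "dy": 0.003, "dz": 0, "ax": 0, "ay": 0, "az": 0},
  ],
)

```text
time_s: 16.95
ee_pos: [0.6196, -0.0267, 0.1502]
eef_rot: [-3.139, -0.005, 0.049]
force: [0.5, 1.9, -0.4]
grip_width: 0.094
```

```bash
cat >> h.py <<'E'
def poise_dark(fn):
    # dark steel block position along the beam line in the side view: profile of brightness
    im=cv2.cvtColor(cv2.imread(f'pics/{fn}.png'),cv2.COLOR_BGR2GRAY)
    out=[]
    for r in np.arange(.06,.30,.005):
        X=np.array([.6185-.0155+ .0432*(r-.12),.019-(r-.12),.1486+.07*r-.02]); u=proj(fn,X)[0]
        out.append((int(r*1000),int(im[int(round(u[1])),int(round(u[0]))])))
    return out
E
python3 - <<'E'
from h import *
st(); snap('side','s8')
for n in('s5','s6','s8'): print(n,poise_dark(n))
E
```

```text
t 16.95 [ 0.6196 -0.0267  0.1502] [-179.87   -0.31    2.83] F [ 0.47  1.91 -0.41] g 0.094
s5 [(60, 44), (65, 46), (70, 57), (75, 59), (80, 60), (85, 66), (90, 65), (95, 67), (100, 69), (105, 9), (110, 18), (115, 19), (120, 21), (125, 20), (130, 19), (135, 19), (140, 19), (145, 20), (150, 15), (155, 42), (160, 130), (165, 89), (170, 87), (175, 90), (180, 55), (185, 46), (190, 90), (195, 109), (200, 106), (205, 97), (210, 172), (215, 185), (220, 183), (225, 187), (230, 190), (235, 192), (240, 189), (245, 183), (250, 180), (255, 185), (260, 190), (265, 188), (270, 186), (275, 186), (280, 186), (285, 184), (290, 186), (295, 179)]
s6 [(60, 50), (65, 54), (70, 65), (75, 68), (80, 68), (85, 77), (90, 75), (95, 74), (100, 80), (105, 10), (110, 21), (115, 23), (120, 24), (125, 24), (130, 23), (135, 23), (140, 22), (145, 22), (150, 19), (155, 48), (160, 145), (165, 100), (170, 98), (175, 103), (180, 63), (185, 55), (190, 101), (195, 122), (200, 119), (205, 108), (210, 190), (215, 203), (220, 201), (225, 206), (230, 209), (235, 210), (240, 210), (245, 202), (250, 200), (255, 205), (260, 209), (265, 207), (270, 204), (275, 206), (280, 204), (285, 202), (290, 206), (295, 198)]
s8 [(60, 49), (65, 52), (70, 67), (75, 70), (80, 70), (85, 76), (90, 72), (95, 66), (100, 128), (105, 136), (110, 133), (115, 137), (120, 104), (125, 26), (130, 20), (135, 24), (140, 22), (145, 23), (150, 25), (155, 24), (160, 22), (165, 22), (170, 22), (175, 29), (180, 46), (185, 62), (190, 104), (195, 119), (200, 116), (205, 111), (210, 195), (215, 209), (220, 204), (225, 158), (230, 201), (235, 200), (240, 193), (245, 203), (250, 198), (255, 199), (260, 203), (265, 213), (270, 178), (275, 164), (280, 200), (285, 199), (290, 198), (295, 194)]
```

play_rows(
  commands=[
    {"dx": 0, "dy": 0.003, "dz": 0, "ax": 0, "ay": 0, "az": 0},
    {"dx": 0, "dy": 0.003, "dz": 0, "ax": 0, "ay": 0, "az": 0},
    {"dx": 0, "dy": 0.003, "dz": 0, "ax": 0, "ay": 0, "az": 0},
    {"dx": 0, "dy": 0.003, "dz": 0, "ax": 0, "ay": 0, "az": 0},
    {"dx": 0, "dy": 0.003, "dz": 0, "ax": 0, "ay": 0, "az": 0},
  ],
)

```text
time_s: 17.42
ee_pos: [0.6204, -0.0434, 0.1501]
eef_rot: [-3.14, -0.005, 0.049]
force: [0.7, 0.6, -0.2]
grip_width: 0.0937
```

play_rows(
  commands=[
    {"dx": 0, "dy": 0.003, "dz": 0, "ax": 0, "ay": 0, "az": 0},
    {"dx": 0, "dy": 0.003, "dz": 0, "ax": 0, "ay": 0, "az": 0},
    {"dx": 0, "dy": 0.002, "dz": 0, "ax": 0, "ay": 0, "az": 0},
    {"dx": 0, "dy": 0.001, "dz": 0, "ax": 0, "ay": 0, "az": 0},
    {"dx": 0, "dy": 0, "dz": 0, "ax": 0, "ay": 0, "az": 0},
  ],
)

```text
time_s: 17.83
ee_pos: [0.6209, -0.0544, 0.1501]
eef_rot: [-3.14, -0.005, 0.049]
force: [0.1, 0.2, -0.0]
grip_width: 0.0942
```

```bash
python3 - <<'E'
from h import *
st(); snap('side','s9')
d=dict(poise_dark('s9')); print([r for r in d if d[r]<35])
a=cv2.imread('pics/s9.png');b=cv2.imread('pics/s5.png')
t=b[220:238,320:342]; r=cv2.matchTemplate(a[200:255,305:355],t,cv2.TM_CCOEFF_NORMED); print(cv2.minMaxLoc(r), 'same=(15,20)')
E
```

```text
t 17.83 [ 0.6209 -0.0544  0.1501] [-179.91   -0.3     2.78] F [ 0.14  0.2  -0.02] g 0.0942
[150, 155, 160, 165, 170, 175, 180, 185, 190, 195]
(-0.4752361476421356, 0.8403778672218323, (4, 29), (14, 25)) same=(15,20)
```

play_rows(
  commands=[
    {"dx": 0, "dy": -0.003, "dz": 0, "ax": 0, "ay": 0, "az": 0},
    {"dx": 0, "dy": -0.002, "dz": -0.005, "ax": 0, "ay": 0, "az": 0},
    {"dx": 0, "dy": 0, "dz": -0.02, "ax": 0, "ay": 0, "az": 0},
    {"dx": 0, "dy": 0, "dz": -0.035, "ax": 0, "ay": 0, "az": 0},
    {"dx": 0, "dy": 0, "dz": -0.035, "ax": 0, "ay": 0, "az": 0},
  ],
)

```text
time_s: 18.3
ee_pos: [0.6174, -0.0477, 0.241]
eef_rot: [-3.138, 0.008, 0.049]
force: [0.3, 0.4, 1.5]
grip_width: 0.0939
```

play_rows(
  commands=[
    {"dx": -0.01, "dy": 0, "dz": -0.035, "ax": 0, "ay": 0, "az": 0},
    {"dx": -0.02, "dy": -0.01, "dz": -0.035, "ax": 0, "ay": 0, "az": 0},
    {"dx": -0.02, "dy": -0.02, "dz": -0.03, "ax": 0, "ay": 0, "az": 0},
    {"dx": -0.02, "dy": -0.025, "dz": -0.015, "ax": 0, "ay": 0, "az": 0},
    {"dx": -0.01, "dy": -0.02, "dz": -0.005, "ax": 0, "ay": 0, "az": 0},
  ],
)

```text
time_s: 18.72
ee_pos: [0.5328, 0.0232, 0.3735]
eef_rot: [-3.139, 0.0, 0.046]
force: [0.8, 0.8, 0.7]
grip_width: 0.0941
```

play_rows(
  commands=[
    {"dx": 0, "dy": 0, "dz": 0, "ax": 0, "ay": 0, "az": 0},
    {"dx": 0, "dy": 0, "dz": 0, "ax": 0, "ay": 0, "az": 0},
    {"dx": 0, "dy": 0, "dz": 0, "ax": 0, "ay": 0, "az": 0},
    {"dx": 0, "dy": 0, "dz": 0, "ax": 0, "ay": 0, "az": 0},
    {"dx": 0, "dy": 0, "dz": 0, "ax": 0, "ay": 0, "az": 0},
  ],
)

```text
time_s: 19.13
ee_pos: [0.5317, 0.0258, 0.3771]
eef_rot: [-3.139, -0.005, 0.05]
force: [-0.8, 0.7, 0.6]
grip_width: 0.094
```

```bash
python3 - <<'E'
from h import *
st(); snap('side','s10');snap('wrist','w10');st()
f=lambda X:proj('w10',X).round(1).tolist()
print('mark pred',f([.5934,.1384,.305]),'pan',f([.608,.2552,.175]),'tip0',f([.6119,.1384,.308]),'tip -.07',f([.6119,.1484,.308]),'end0',f([.6255,-.155,.153]))
a=cv2.imread('pics/s10.png');b=cv2.imread('pics/s5.png')
t=b[220:238,320:342]; r=cv2.matchTemplate(a[200:255,305:355],t,cv2.TM_CCOEFF_NORMED); print(cv2.minMaxLoc(r), 'same=(15,20)')
d=dict(poise_dark('s10')); print([r for r in d if d[r]<35])
E
```

```text
t 19.13 [0.5317 0.0258 0.3771] [-179.85   -0.29    2.86] F [-0.8   0.67  0.57] g 0.094
t 19.23 [0.5317 0.0257 0.3769] [-179.85   -0.27    2.85] F [ 0.62  1.28 -0.34] g 0.0939
mark pred [[140.7, 127.8]] pan [[95.3, 109.7]] tip0 [[138.4, 107.3]] tip -.07 [[127.7, 106.9]] end0 [[387.2, 111.3]]
(-0.4268943965435028, 0.9293862581253052, (6, 33), (15, 25)) same=(15,20)
[150, 155, 160, 165, 170, 175, 180, 185, 190, 195]
```

```bash
python3 - <<'E'
from h import *
for n,(r0,r1,c0,c1) in {'w5':(100,112,132,170),'w10':(98,114,118,160)}.items():
    g=cv2.cvtColor(cv2.imread(f'pics/{n}.png'),cv2.COLOR_BGR2GRAY)
    print(n,'cols',c0); print('\n'.join(f'{r0+i} '+' '.join(f'{v:3d}' for v in row) for i,row in enumerate(g[r0:r1,c0:c1])))
g=cv2.cvtColor(cv2.imread('pics/w10.png'),cv2.COLOR_BGR2GRAY); print('dial cols 105..'); print('\n'.join(f'{r} '+' '.join(f'{v:3d}' for v in g[r,105:190:2]) for r in range(122,134)))
E
```

```text
w5 cols 132
100   3  63  77  80  81  81  82  82  82  81  80  81  80  80  80  80 103 121  68 100 108 108 107 107  88  72  65  61  60  62  64  64  62  61  62  62  61  61
101   5  57  77  79  81  80  77  81  81  80  80  81  81  81  80  80 109 124  68  92 107 105 105 106  81  61  62  61  60  62  61  60  62  60  61  61  61  63
102   3  46  77  80  80  83  81  77  82  82  81  84  82  84  84  83 109 130  80  92 108 105 106 106  80  59  59  60  65  63  59  62  64  61  63  63  61  63
103  11  43  76  81  81  82  82  78  78  72  84  83  84  84  82  83 112 132  79  84 105 106 107 103  79  62  60  60  62  62  61  62  61  61  60  61  64  62
104   5  35  75  81  82  83  83  68  65  42  48  43  50  51  53  57  88 109  71  80 107 106 105  82  60  60  59  62  63  62  63  66  63  63  64  64  66  63
105   1  33  72  83  82  80  80  54  57  24  12  15  22  24  28  30  36  43  28  27  34  34  29  36  55  56  60  75  75  77  77  74  74  76  78  77  80  80
106   4  31  72  79  79  79  81  62  59  26  17  12  14  17  25  25  15  17  11  14  18  13  11  11  15   8  16  11  17  32  32  51  52  67  66  84  83 
[... 4974 characters left out ...]
  36  32  62  72  65  44  42  87 121 103 109 112 116 114 118 117  92  23  10  96 117 116 115 114 114 115 102  73  71  71  71  71  70  69  67  64  61  63  64  65  63  63  64
131  88  87  89  92  57  70  90 154 150 152 152 152 152 149 150 150  87  29  12  92 110 113 111 108 109 111 108  63  65  64  63  63  62  63  64  64  63  63  64  65  62  64  63
132 146 147 150 150 151 149 150 147 148 148 149 148 148 149 149 143  52  32  16  95 111 112 112 109 109 110 109  93  63  64  63  63  63  61  64  66  65  65  65  62  64  65  64
133 150 150 150 148 149 149 147 149 148 149 148 147 147 147 149 137  56  25  17  91 109 111 109 109 108 110 110 108  61  64  64  64  65  62  62  64  65  64  61  62  62  64  66
```

```bash
python3 - <<'E'
from h import *
ax=-np.array([.0432,-.9991])
for n,mk,tp in (('w5',(153.2,126),(140.4,105.8)),('w10',(140.4,127),(140.2,107.5))):
    m=onz(n,*mk,.31); m0=onz(n,*mk,.305); 
    for h in (.308,.31): t=onz(n,*tp,h); print(n,m.round(4),t.round(4),'tip-mark along +y',((t-m)[:2]@ax).round(4),((t-m0)[:2]@ax).round(4))
o,d=ray('w10',140.4,127);print(o)
# end plate z from triangulation using side template shift
g=cv2.imread('pics/w10.png')
t=cv2.imread('pics/w5.png')[100:128,385:402]
r=cv2.matchTemplate(g[90:140,360:420],t,cv2.TM_CCOEFF_NORMED);l=cv2.minMaxLoc(r);print(l)
u=(360+l[3][0]-385+394.5,90+l[3][1]-100+113.8)
for dv in (4.5,5,5.5): print(tri('w10',u,'s10',(331.6,226.3+dv)))
E
```

```text
w5 [0.5935 0.1365 0.31  ] [0.6113 0.149  0.308 ] tip-mark along +y 0.0117 0.0098
w5 [0.5935 0.1365 0.31  ] [0.6112 0.1482 0.31  ] tip-mark along +y 0.0109 0.009
w10 [0.5945 0.1366 0.31  ] [0.6118 0.1368 0.308 ] tip-mark along +y -0.0005 -0.0026
w10 [0.5945 0.1366 0.31  ] [0.6117 0.1359 0.31  ] tip-mark along +y -0.0014 -0.0034
[0.60979833 0.02828819 0.57243213]
(-0.6343191862106323, 0.9719945192337036, (0, 20), (16, 7))
(array([ 0.6266328 , -0.15193592,  0.15512027]), np.float64(0.0016457132810515657))
(array([ 0.62659808, -0.1524928 ,  0.15370778]), np.float64(0.001444936757324163))
(array([ 0.62656328, -0.15305047,  0.15229341]), np.float64(0.0012438846680382137))
```

play_rows(
  commands=[
    {"dx": 0, "dy": -0.02, "dz": 0, "ax": 0, "ay": 0, "az": 0},
    {"dx": 0, "dy": -0.03, "dz": 0, "ax": 0, "ay": 0, "az": 0},
    {"dx": 0, "dy": -0.03, "dz": 0, "ax": 0, "ay": 0, "az": 0},
    {"dx": 0, "dy": -0.02, "dz": 0, "ax": 0, "ay": 0, "az": 0},
    {"dx": 0, "dy": -0.005, "dz": 0, "ax": 0, "ay": 0, "az": 0},
  ],
)

```text
time_s: 19.65
ee_pos: [0.5278, 0.1309, 0.3739]
eef_rot: [-3.14, 0.001, 0.042]
force: [-0.1, -1.2, 0.1]
grip_width: 0.0941
```

play_rows(
  commands=[
    {"dx": 0, "dy": 0, "dz": 0, "ax": 0, "ay": 0, "az": 0},
    {"dx": 0, "dy": 0, "dz": 0, "ax": 0, "ay": 0, "az": 0},
    {"dx": 0, "dy": 0, "dz": 0, "ax": 0, "ay": 0, "az": 0},
    {"dx": 0, "dy": 0, "dz": 0, "ax": 0, "ay": 0, "az": 0},
    {"dx": 0, "dy": 0, "dz": 0, "ax": 0, "ay": 0, "az": 0},
  ],
)

```text
time_s: 20.07
ee_pos: [0.5286, 0.1284, 0.3725]
eef_rot: [-3.141, 0.003, 0.041]
force: [-0.4, 0.7, 0.8]
grip_width: 0.0938
```

```bash
python3 - <<'E'
from h import *
st(); a=snap('wrist','w11')
tip=proj('w11',[[.6119,.1365,.308],[.5945,.1366,.31],[.62,-.031,.18]]); print(tip)
u,v=tip[0].astype(int)
c=a[max(v-30,0):v+45,u-60:u+60]
top=cv2.resize(a[40:200,120:452] if 0 else a[60:180,150:480],(792,288),interpolation=cv2.INTER_CUBIC)
bot=cv2.resize(a[v-15:v+32,u-62:u+62],(792,300),interpolation=cv2.INTER_CUBIC)
print('bot origin',u-62,v-15,'scale',792/124)
cv2.imwrite('pics/fin.png',np.vstack([top,bot])[:,:,::-1])
E
```

```text
t 20.07 [0.5286 0.1284 0.3725] [-179.94    0.19    2.34] F [-0.35  0.67  0.78] g 0.0938
[[252.72669943 107.86612242]
 [251.86841644 128.1023394 ]
 [381.11378087 109.46819166]]
bot origin 190 92 scale 6.387096774193548
```

View pics/fin.png

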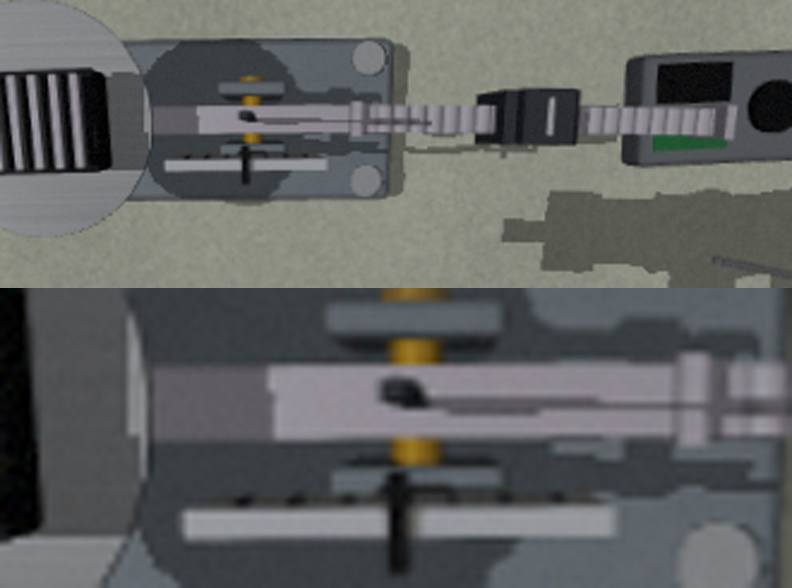

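```bash
python3 -c "
from h import *
st(); print(workorder.hand_in())"
```

```text
t 20.12 [0.5286 0.1284 0.3725] [-179.94    0.19    2.34] F [0.92 1.15 0.55] g 0.094
the job is handed in; nothing more can be done
None
```

I set the module down gently in the middle of the pan and pushed the poise out from the 120 mm notch to about the 170 mm notch. I then backed the hand off everything and handed the job in at 20.1 s.

**Pointer:** In the last near-overhead picture the tip is within about 1 mm of the centre mark, a tilt of roughly -0.005 to 0 rad. One notch would move the tip about 4.8 mm. The end plate's height in two views also fits a level beam.

**Poise notch:** The 170 mm comes from where I stopped the finger, not from a direct count of notches. The pointer reading is what shows the scale balances there.

**Forces:** While I pushed the poise, the readings stayed at or below about 2 N. I only saw force at the end of each move call.

**Things that disagreed or went wrong:**
- **First poise pass:** It swept just above the poise without moving it. With the gripper open, the fingertips stand about 14 mm behind the TCP in the pictures, not 8 mm ahead as stated. I lowered the hand about 22 mm and the second pass worked. The side view showed no change in the beam or poise after the first pass.
- **Refused moves:** The first three move calls were refused because their rows lacked some of the six numbers. Nothing moved.
- **Module grip:** The gripper read 45 mm on the 52 mm wide module. It may have held it by the fins rather than the smooth sides, but it carried and placed the module without slipping.

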